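# Change the cells in the kitchen heat alarm and lock its battery cover

### The job

Finish changing the cells in the kitchen heat alarm that lies with its battery cover open: take every old cell still in the compartment out into the white bowl, and lay the two new cells from the worktop into the two bays, flat minus ends on the coil springs and plus ends (the nub) at the flat contacts by the hinge. Shut the cover, use the stubby screwdriver to turn the slotted cam lock a quarter turn clockwise until it stops, then press the test button fully down, hold it there for two seconds and let it spring back. Leave the screwdriver standing in its wooden stand again, and knock over or push away nothing else on the worktop.

Things in the scene. Friction and masses are not known exactly. Their poses are not given: they have to be found in the camera images.
- alarm: white heat alarm on its back, fixed, 120 (x) x 216 (y) x 40 mm; origin at the centre of its underside. Open battery compartment in its +y half: inside x -16..48, y -11..99 mm, floor 10 mm above the worktop, walls 36 to 40 mm. Cover hinged along the rear (+x) top edge; louvres and test button on the -y half. +x faces away from the robot within 0.3 rad
- bay0 (a point): centre of a cell at rest in the bay nearer the test button, 20 mm above the worktop. Axes as the alarm's: cell along x, plus end to +x (flat steel contact, hinge side), minus end to -x (coil spring, does not push). Two V saddles 19 mm either side along x centre it sideways; end stops 58 mm apart. Between the saddles 34 mm are open for fingers, floor 10 mm below this point
- bay1 (a point): the same for the second bay, 42 mm beside the first (+y); it is 34 mm from the left wall
- old_a_center (a point): old cell found in bay0, plus end to the hinge; may be absent (then nothing lies in that bay). AA cell lying on its side, 15 mm diameter, 50 mm long, 23 g, green at the plus end (with the small raised nub) and yellow at the flat minus end; this point is its centre, its own z axis points to the plus end
- old_b_center (a point): old cell found in bay1, plus end to the hinge; may be absent (then nothing lies in that bay). AA cell lying on its side, 15 mm diameter, 50 mm long, 23 g, green at the plus end (with the small raised nub) and yellow at the flat minus end; this point is its centre, its own z axis points to the plus end
- new_a_center (a point): new cell on the worktop, either way round. AA cell lying on its side, 15 mm diameter, 50 mm long, 23 g, green at the plus end (with the small raised nub) and yellow at the flat minus end; this point is its centre, its own z axis points to the plus end
- new_a_plus (a point): centre of the plus end of that new cell
- new_b_center (a point): the other new cell on the worktop, either way round. AA cell lying on its side, 15 mm diameter, 50 mm long, 23 g, green at the plus end (with the small raised nub) and yellow at the flat minus end; this point is its centre, its own z axis points to the plus end
- new_b_plus (a point): centre of the plus end of that other new cell
- bowl_in (a point): centre of the inner floor of a white bowl, standing firm, that takes the old cells; its rim is 45 mm above the worktop and 130 mm across, its walls slope
- cover (a joint): opening angle of the battery cover (60 g), rad: 0 shut, 2.55 fully thrown back; stiff hinge, stays where it is left when well open and falls shut by itself below about 0.4 rad. It cannot shut while the cam lock is turned to locked
- cover_hinge (a point): middle of the cover's hinge line, 40 mm above the worktop; y along the hinge line. The cover is a plate 104 mm long from this line, 116 mm wide, 4 mm thick; shut, it lies along the alarm's -x from here, flush with the face
- cam_lock (a joint): angle of the slotted cam lock in the cover, rad: near 0 unlocked (slot along the alarm's x when the cover is shut), 1.571 locked at its stop (slot along the alarm's y); grows clockwise seen from above. Friction 0.04 N m; locked, its tongue holds the cover
- cam_slot (a point): centre of the slot at its mouth, on the lock's axis, 85 mm from the hinge line and 1 mm proud of the cover. The slot runs along this point's x axis: 19 mm long, 5 mm wide, 6 mm deep; z points out of the cover
- test_button (a joint): travel of the round test button, m: 0 released, 0.006 fully down at about 5 N; springs back
- test_button_top (a point): centre of the top of the round grey test button, 30 mm across; it is pressed straight down
- driver_grip (a point): stubby flat-blade screwdriver standing blade down in its stand, 90 g; this point: middle of the square grip of the black handle, 22 x 22 mm (faces square to its x and y), 42 mm tall, 76 mm above the blade tip. Below the grip a round collar 29 mm across and 10 mm high; handle top 23 mm above this point. x axis: the blade's width; z: up the handle
- driver_tip (a point): centre of the end of the screwdriver's blade: 14 mm wide along its x, 3 mm thick along its y, 14 mm long, on a shaft 9 mm thick; the handle begins 45 mm above
- stand_hole (a point): centre of the mouth of the hole in the wooden stand, a block 64 x 64 x 50 mm, 0.6 kg, loose on the worktop: round hole, 20 mm, through the block; the screwdriver hangs in it on the lower end of its handle, blade tip 45 mm below this point
- timer: red kitchen timer, bystander, 71 mm across, 69 mm high; origin at the centre of its foot
- salt: salt shaker, bystander, 44 mm across, 90 mm high; origin at the centre of its foot

How it is judged (in metres and radians):
On the way, in this order (a step that is already met when the one before it is completed fails the run):
1. every old cell is in the bowl and both new cells lie in the bays the right way round (horizontal distance between each of old_a_center, old_b_center and bowl_in below 0.05 m and z of old_a_center in the frame of bowl_in between -0.005 and 0.035 m and z of old_b_center in the frame of bowl_in between -0.005 and 0.035 m and ((distance between new_a_center and bay0 below 0.008 m and x of new_a_plus in the frame of bay0 above 0.015 m) or (distance between new_a_center and bay1 below 0.008 m and x of new_a_plus in the frame of bay1 above 0.015 m)) and ((distance between new_b_center and bay0 below 0.008 m and x of new_b_plus in the frame of bay0 above 0.015 m) or (distance between new_b_center and bay1 below 0.008 m and x of new_b_plus in the frame of bay1 above 0.015 m))), for 0.3 s.
2. the cover is shut over them (value of joint cover below 0.05 rad and value of joint cam_lock below 0.6 rad), for 0.2 s.
3. the cam lock is turned to its stop with the screwdriver's blade in the slot (value of joint cam_lock above 1.43 rad and value of joint cover below 0.05 rad and distance between driver_tip and cam_slot below 0.012 m), for 0.2 s.
4. the test button is held fully down (over 5 mm) for 1.5 s (value of joint test_button above 0.005 m), for 1.5 s.
At the end, for the whole second after the job is handed in: every old cell within 50 mm of the bowl's middle, below its rim; a new cell within 8 mm of each bay's resting place, plus end to the hinge; cover under 0.05 rad; cam lock over 1.43 rad; test button up; screwdriver hanging upright in the stand, tip over 40 mm below the mouth (all of step 1 and value of joint cover below 0.05 rad and value of joint cam_lock above 1.43 rad and value of joint test_button below 0.001 m and horizontal distance between driver_tip and stand_hole below 0.012 m and z of driver_tip in the frame of stand_hole below -0.04 m and angle between driver_grip's own z axis and vertical below 0.2 rad); the robot touches nothing.
It fails at once if the kitchen timer is pushed more than 40 mm away or knocked over (distance of timer from where it was at the start of the episode above 0.04 m or angle between timer's own z axis and vertical above 0.5 rad).
It fails at once if the salt shaker is pushed more than 40 mm away or knocked over (distance of salt from where it was at the start of the episode above 0.04 m or angle between salt's own z axis and vertical above 0.5 rad).
It fails at once if the test button is pressed before the cover is locked (value of joint test_button above 0.004 m and value of joint cam_lock below 1.2 rad).
Of old_a, old_b only 1 to 2 are there at a start; the rules pass over those that are not, and their reading is None.
At some moment in a run one of stand may be knocked a few centimetres aside while the robot is not near it.
Once in a run the grip may slacken for a moment while it holds something.
It also fails if it takes over 192 s, if anything falls off the work surface, if the arm or the gripper's body presses on something with over 40 N, if the wrist force passes 120 N, or if a joint passes its speed limit or range.

### The arm

A 7-joint arm with a two-finger parallel gripper is mounted at the origin on the work surface; the furniture and walls round the work are solid. World frame = base frame: x ahead of the robot, y to its left, z up, the work surface at z = 0. Lengths are in mm, angles in rad, forces in N, time in s.
With the tool pointing down it reaches from about 400 to 875 mm from the base axis. Payload 4.4 kg.
Tool frame: the origin (TCP) lies midway between the tips of the shut fingers; the grasp point (between the pads) lies 19 mm behind it; z points along the fingers, y is the direction in which the jaws open and shut (so a half turn about z gives the same grasp; the last joint's range is limited). The gripper opens to 85 mm and grips with 20 to 120 N. Pads are 22 mm wide; open, the fingers measure 114 mm over their backs; the gripper's body (76 mm by 85 mm) begins 54 mm behind the grasp point. The pads swing forward as they close: fully open they stand 13 mm farther back than shut.
Start: joints at [-1.411, 0.628, 0.038, 1.517, -0.027, 0.996, -0.02], TCP at [145.5, 633.52, 231.313] pointing down, gripper open.
Joint ranges: [-3.06, 3.06], [-0.37, 2.12], [-1.25, 1.32], [0.18, 2.47], [-1.1, 4.24], [0.23, 1.98], [-2.94, 2.94]. Speed limits (rad/s): [2.57, 2.57, 3.14, 3.14, 3.14, 3.14, 3.14].

### API

Orientations are given as [roll, pitch, yaw] about the fixed x, y, z axes, in that order (R = Rz(yaw) Ry(pitch) Rx(roll)).
In Python, from cell import ctrl, vision gives the robot as it stands.
- The arm moves only by the tool play_rows, never from a script. Its arguments are lists of equal length, an entry for each row: "slide": the shift along the tool's x, y, z in mm, a list of three; "turn": the turn about the tool's z in rad; "fingers": the opening, from 0 (shut) to 1 (fully open). A call has 1 to 5 rows; each row is the pose to reach, as a shift and turn from the pose measured when the call began, along the tool's axes at that moment; what a row does not reach only later rows make up. A row lasts 1/8 s, in which the tool goes at most 62.5 mm and 10.7 degrees, less where a joint would pass 70% of its speed; a pose out of reach is approached as far as the arm can. A call with a gripper value outside its range is refused whole. The fingers move at their own pace and stop on an object; the grip force is fixed at half the most. Time passes only in rows, so rows that repeat a pose let the fingers close. It gives the time, the measured TCP pose, the force and the opening at its end, in the units of the state.
- ctrl.read_state(): the state, without advancing time (a new reading comes with each control period).
- vision.get_image(name): name is "scene" or "top"; returns (picture, depth): 480x640x3 uint8, blue, green, red; 480x640 float32, mm along the optical axis (not along the pixel's ray), 0 where there is no reading.
- vision.camera_params(name): a dict with "fx", "fy", "cx", "cy" (pixels), "position" and "rotation" of the camera in the world. Camera axes: x right, y up, looking along -z (the intrinsics and any distortion apply to the point x, -y, -z); pixel columns grow to the right and rows downward; lengths in mm; the calibration is good to about 2 mm. A picture is of the moment at which its call begins. camera_params takes no time and is no camera call.
- ctrl.finish_job(): hands the job in, once; it reports no verdict.
The state is a dict: "clock": time; "qpos": joint angles; "qd": joint speeds; "tau": joint torques, N m; "eef_pos": TCP position; "tool_rot": TCP orientation; "force": force on the tool from outside, world axes, zero at the start; "torque": the same for the moment, N m; "width": finger opening in mm.
Only numpy, scipy, OpenCV 4.12 (cv2) and the standard library are available. Lean on these libraries where they do the work, as an engineer would, in place of code of your own. Each camera call takes 0.05 s, during which the arm holds its last target.

## Working session

There is one attempt and no reset: what is moved stays moved. The work goes in short steps, Python scripts to look and compute and a tool call to move; the robot and the scene stay as the last step left them, time stands still between calls to the robot, and variables do not carry over. Pictures are saved under pics/ and viewed, and the job is handed in when it is done.

Besides the shell and the picture viewer there is one more tool, called by a JSON object that holds its "method" and its "body", one argument or row to a line. play_rows: Moves the arm, as the interface text tells. Its arguments: {"type":"object","properties":{"slide":{"type":"array"},"turn":{"type":"array"},"fingers":{"type":"array"}},"required":["slide","turn","fingers"]}

```bash
ls; mkdir -p pics; python3 - <<'E'
from cell import ctrl, vision
import cv2, numpy as np
s=ctrl.read_state(); print(s)
for n in("scene","top"):
    im,d=vision.get_image(n); cv2.imwrite(f"pics/{n}0.png",im); np.save(f"pics/{n}0.npy",d)
    p=vision.camera_params(n); print(n,p)
E
```

```text
pics
{'clock': 0.0, 'qpos': array([-1.41080381,  0.62938286,  0.03845435,  1.51836163, -0.02702665,
        0.99628629, -0.01999874]), 'qd': array([ 1.10188719e-03, -1.86757116e-05,  7.79302500e-04,  1.44782675e-04,
        7.72710257e-06, -1.54271374e-03, -5.92432904e-04]), 'tau': array([-3.84975028e-04, -5.63396645e+01,  1.22633748e+00, -1.93450034e+01,
        1.10313058e-02,  1.02637513e-02, -9.82934267e-06]), 'eef_pos': array([145.35338908, 632.90192423, 230.36753601]), 'tool_rot': array([-3.13967280e+00,  1.20496741e-05,  2.91577701e+00]), 'force': array([ 0.38228371, -0.08537568, -0.14803728]), 'torque': array([ 0.00716221, -0.02519276, -0.03285687]), 'width': 85.89941282568812}
scene {'fx': 510.1411755380192, 'fy': 510.1411755380192, 'cx': 312.1076319735029, 'cy': 245.25464524796757, 'position': array([-181.49734479, -435.65343585,  943.60519186]), 'rotation': array([ 0.72607802, -0.00376304, -1.0629832 ])}
top {'fx': 460.4907940246514, 'fy': 460.4907940246514, 'cx': 309.43563534376506, 'cy': 237.58152624285938, 'position': array([ 359.97770951,  -26.17308476, 1054.65429873]), 'rotation': array([ 0.16093065, -0.01051566, -1.59610846])}
```

View pics/scene0.png

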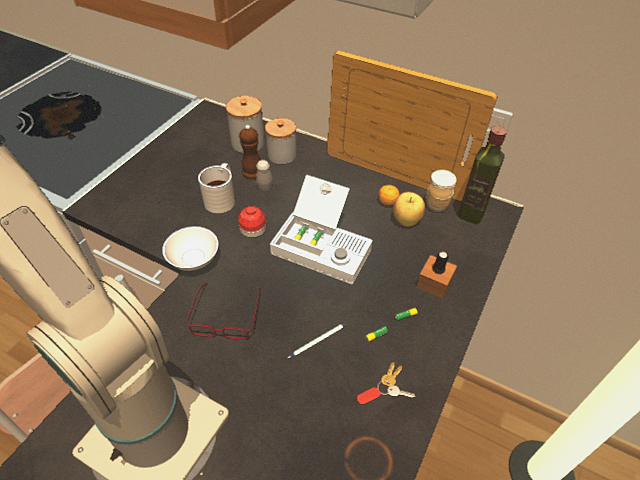

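View pics/top0.png

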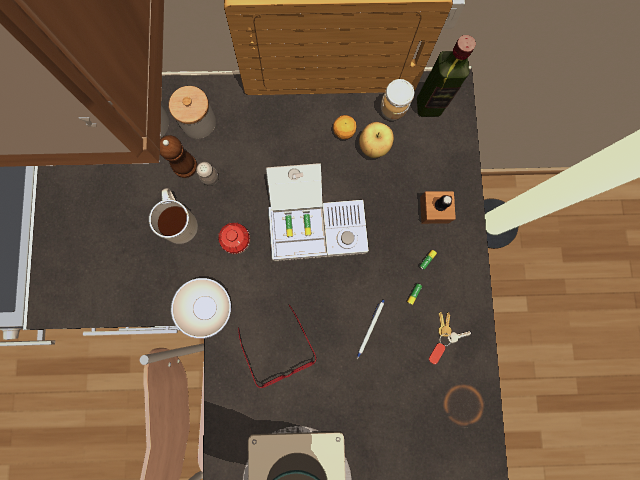

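```bash
cat > h.py <<'E'
from cell import ctrl, vision
import cv2, numpy as np
from scipy.spatial.transform import Rotation as Ro
def cam(n):
    p=vision.camera_params(n); R=Ro.from_euler('xyz',p['rotation']).as_matrix(); return p,R,np.array(p['position'])
def ray(n,u,v):
    p,R,c=cam(n); d=np.array([(u-p['cx'])/p['fx'],-(v-p['cy'])/p['fy'],-1.]); return c,R@d
def onz(n,u,v,z):
    c,d=ray(n,u,v); return c+d*(z-c[2])/d[2]
def atd(n,u,v,dep):
    c,d=ray(n,u,v); return c+d*dep
def proj(n,P):
    p,R,c=cam(n); q=R.T@(np.asarray(P,float)-c); return np.array([p['cx']+p['fx']*q[0]/-q[2],p['cy']+p['fy']*q[1]/q[2]])
def cloud(n,D):
    p,R,c=cam(n); v,u=np.mgrid[:480,:640]; d=np.stack([(u-p['cx'])/p['fx'],-(v-p['cy'])/p['fy'],-np.ones(u.shape)],-1)*D[...,None]
    return d@R.T+c
def tri(u1,v1,u2,v2):
    c1,d1=ray('scene',u1,v1); c2,d2=ray('top',u2,v2)
    s=np.linalg.lstsq(np.stack([d1,-d2],1),c2-c1,rcond=None)[0]
    a,b=c1+d1*s[0],c2+d2*s[1]; return (a+b)/2,np.linalg.norm(a-b)
def snap(n,k,box=None,z=1):
    im,D=vision.get_image(n); np.save(f'pics/{n}{k}.npy',D); cv2.imwrite(f'pics/{n}{k}.png',im)
    if box:
        x0,y0,x1,y1=box; c=cv2.resize(im[y0:y1,x0:x1],None,fx=z,fy=z,interpolation=cv2.INTER_CUBIC); cv2.imwrite(f'pics/{n}{k}c.png',c)
    return im,D
def move(goal,yaw=None):
    """print slide (tool axes) to reach goal TCP world"""
    s=ctrl.read_state(); R=Ro.from_euler('xyz',s['tool_rot']).as_matrix()
    print('eef',s['eef_pos'].round(1),'rot',s['tool_rot'].round(3),'w',round(s['width'],1),'t',s['clock'],'F',s['force'].round(1))
    for g in np.atleast_2d(goal): print('slide',(R.T@(np.array(g)-s['eef_pos'])).round(1))
    if yaw is not None:
        # tool x axis in world: for tool pointing down turn about tool z positive = world yaw negative
        dy=(yaw-s['tool_rot'][2]+np.pi)%(2*np.pi)-np.pi
        print('turn',round(-dy,3), 'turn alt(half)',round(-dy-np.sign(-dy)*np.pi,3), 'q7',s['qpos'][6].round(3))
E
python3 - <<'E'
from h import *
for n in('scene','top'):
    D=np.load(f'pics/{n}0.npy'); C=cloud(n,D); im=cv2.imread(f'pics/{n}0.png'); hsv=cv2.cvtColor(im,cv2.COLOR_BGR2HSV)
    np.save(f'pics/C{n}.npy',C)
    for name,lo,hi in(('green',(45,100,50),(80,255,255)),('yellow',(22,120,120),(34,255,255))):
        m=cv2.inRange(hsv,lo,hi); k,l,st,ce=cv2.connectedComponentsWithStats(m)
        for i in range(1,k):
            if st[i,4]>15 and st[i,4]<400: 
                u,v=ce[i]; q=np.median(C[l==i],0); print(n,name,ce[i].round(1),st[i,4],q.round(1))
im=cv2.imread('pics/top0.png'); cv2.imwrite('pics/tc.png',cv2.resize(im[155:275,255:465],None,fx=3.8,fy=3.8,interpolation=cv2.INTER_CUBIC))
im=cv2.imread('pics/scene0.png'); cv2.imwrite('pics/sc.png',cv2.resize(im[170:290,260:470],None,fx=3.8,fy=3.8,interpolation=cv2.INTER_CUBIC))
E
```

```text
scene green [302.4 230.3] 27 [565.9   1.8  25. ]
scene green [317.2 235.6] 36 [567.2 -38.2  24.6]
scene green [402.7 314.8] 74 [ 463.9 -307.2   11.3]
scene green [380.3 331.4] 67 [ 400.4 -281.3   11.8]
scene yellow [349.7  55.4] 17 [909.9  63.9 308.4]
scene yellow [484.1 153.2] 33 [ 832.7 -327.6  206.7]
scene yellow [389.5 190.3] 79 [ 782.7 -133.8   45.3]
scene yellow [410.3 201.6] 313 [ 742.5 -202.8   71.2]
scene yellow [297.4 236.4] 24 [540.8   2.4  24.9]
scene yellow [312.9 242. ] 22 [543.  -39.3  26.4]
scene yellow [413.  310.7] 43 [ 483.4 -323.2   12.2]
scene yellow [370.6 335.9] 47 [ 380.  -268.6   11.9]
top green [306.5 220.2] 51 [567.3 -34.2  25.1]
top green [288.2 222.3] 56 [562.7   6.5  24.9]
top green [425.6 262.2] 63 [ 466.4 -304.9   12.2]
top green [416.1 290.2] 68 [ 403.2 -278.7   11.8]
top yellow [247.2   2. ] 85 [909.3  63.9 309.3]
top yellow [450.2  69.1] 29 [ 832.2 -327.4  206.1]
top yellow [345.5 124.9] 123 [ 785.3 -130.4   45.8]
top yellow [377.7 136.3] 208 [ 746.7 -197.3   71.3]
top yellow [289.2 232.3] 39 [540.1   4.7  25.1]
top yellow [307.4 231. ] 40 [541.8 -36.2  25.3]
top yellow [432.5 253.4] 42 [ 486.1 -321.9   12.3]
top yellow [411.2 299.8] 45 [ 381.3 -266.4   11.7]
```

View pics/tc.png

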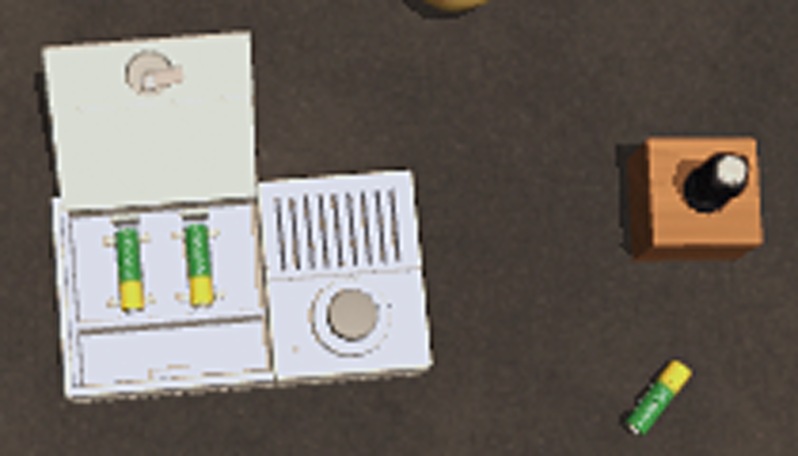

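View pics/sc.png

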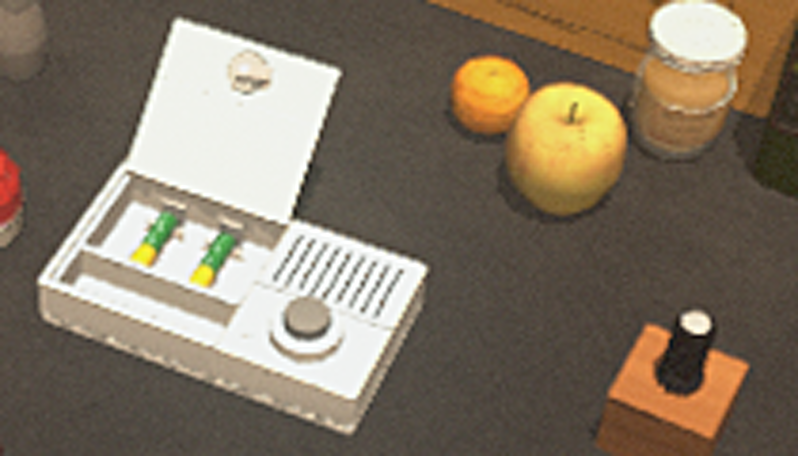

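```bash
python3 - <<'E'
from h import *
for n in('top','scene'):
    C=np.load(f'pics/C{n}.npy'); im=cv2.imread(f'pics/{n}0.png'); hsv=cv2.cvtColor(im,cv2.COLOR_BGR2HSV)
    X,Y,Z=C[...,0],C[...,1],C[...,2]
    print(n,'table z',np.median(Z[(X>300)&(X<500)&(abs(Y)<150)&(abs(Z)<20)]).round(2))
    m=(abs(Z-40)<3)&(X>430)&(X<640)&(Y>-200)&(Y<120)
    P=C[m][:,:2].astype(np.float32); r=cv2.minAreaRect(P); print('alarm',r, np.median(Z[m]))
    # button
    m=(Z>43)&(Z<60)&(X>480)&(X<590)&(Y>-170)&(Y<-70); print('button',m.sum(),np.median(C[m],0).round(1), cv2.minEnclosingCircle(C[m][:,:2].astype(np.float32)))
    # stand top
    m=(abs(Z-50)<3)&(X>500)&(X<680)&(Y>-420)&(Y<-250); P=C[m][:,:2].astype(np.float32); print('stand',cv2.minAreaRect(P),np.median(Z[m]))
    m=(Z>80)&(X>500)&(X<680)&(Y>-420)&(Y<-250); print('handle',m.sum(),C[m].max(0).round(1),np.median(C[m&(Z>C[m][:,2].max()-4)],0).round(1))
    # cells
    for nm,(cx,cy) in dict(a=(473,-312),b=(392,-274),o0=(554,-37),o1=(552,5)).items():
        g=cv2.inRange(hsv,(45,80,40),(85,255,255))>0; y=cv2.inRange(hsv,(20,100,90),(36,255,255))>0
        near=np.hypot(X-cx,Y-cy)<40
        G=C[g&near&(Z<40)];Yy=C[y&near&(Z<40)]; A=np.concatenate([G,Yy])[:,:2].astype(np.float32)
        d=G.mean(0)-Yy.mean(0); rr=cv2.minAreaRect(A); print(nm,np.array(rr[0]).round(1),np.array(rr[1]).round(1),'plusdir',np.degrees(np.arctan2(d[1],d[0])).round(1),'rectang',round(rr[2],1))
    # bowl
    m=(Z>42)&(Z<49)&(X>280)&(X<450)&(Y>130)&(Y<330); print('bowl',m.sum(),cv2.minEnclosingCircle(C[m][:,:2].astype(np.float32)))
    m=(Z>5)&(Z<14)&(X>300)&(X<430)&(Y>180)&(Y<300);print('bowlfloor',C[m].mean(0).round(1) if m.sum() else 0)
    # timer, salt
    m=(Z>60)&(X>460)&(X<580)&(Y>110)&(Y<220);print('timer',C[m].mean(0).round(1),C[m].max(0).round(1))
    m=(Z>70)&(Z<100)&(X>600)&(X<720)&(Y>160)&(Y<270);print('salt',C[m].mean(0).round(1) if m.sum() else 0)
    # cover
    m=(Z>50)&(Z<150)&(X>590)&(X<720)&(Y>-60)&(Y<80); print('cover',m.sum(),C[m].min(0).round(1),C[m].max(0).round(1))
E
```

```text
top table z -0.9
alarm ((541.6427001953125, -23.819381713867188), (119.93799591064453, 288.82427978515625), 3.5735864639282227) 39.43037507138945
button 280 [ 519.9 -120.9   51.4] ((534.3843383789062, -117.52073669433594), 58.717491149902344)
stand ((590.2107543945312, -335.6060791015625), (65.30831909179688, 65.23468780517578), 89.66136932373047) 49.38386141611056
handle 131 [ 600.7 -323.4  105.6] [ 590.4 -336.4  103.7]
a [ 474. -313.] [15.9 53. ] plusdir 138.9 rectang 49.4
b [ 395.8 -274.7] [16.4 48.3] plusdir -29.6 rectang 64.3
o0 [558.1 -20.3] [47.1 45.4] plusdir 3.4 rectang 0.4
o1 [555.8 -11.3] [45.7 47.7] plusdir 1.6 rectang 89.4
bowl 325 ((376.0432434082031, 198.42404174804688), 64.50602722167969)
bowlfloor [376.1 210.3   9.4]
timer [562.6 183.  640.5] [580.  220.  780.2]
salt [661.  216.9  84. ]
cover 1917 [590.7 -60.   50. ] [673.   48.7 113.8]
scene table z -1.08
alarm ((539.0316162109375, -24.320449829101562), (122.44242858886719, 291.7260437011719), 3.7635886669158936) 39.23841542982234
button 213 [ 509.2 -131.    51. ] ((537.6972045898438, -126.28394317626953), 52.26115798950195)
stand ((588.3645629882812, -336.6998291015625), (64.00308990478516, 68.77609252929688), 89.4417724609375) 49.13900878240719
handle 136 [ 597.2 -325.4  105.1] [ 587.9 -337.4  102.9]
a [ 473.1 -310.5] [23.2 50.5] plusdir 140.8 rectang 52.3
b [ 397.2 -274.3] [22.3 52.6] plusdir -29.5 rectang 60.1
o0 [559.4 -20.5] [53.5 45. ] plusdir 10.3 rectang 3.1
o1 [557.4 -11.6] [48.5 44.2] plusdir -0.6 rectang 7.0
bowl 214 ((373.9118347167969, 197.20274353027344), 65.6038589477539)
bowlfloor [380.5 212.9   9.4]
timer [561.6 185.  446.4] [580.  220.  549.7]
salt [666.8 221.7  83.1]
cover 1530 [590.2 -60.   50. ] [673.3  48.  114. ]
```

```bash
python3 - <<'E'
from h import *
for n in('top','scene'):
    C=np.load(f'pics/C{n}.npy'); im=cv2.imread(f'pics/{n}0.png'); hsv=cv2.cvtColor(im,cv2.COLOR_BGR2HSV)
    X,Y,Z=C[...,0],C[...,1],C[...,2]
    for band in (2,1.):
        m=(abs(Z-39.4)<band)&(X>430)&(X<640)&(Y>-200)&(Y<105)
        k,l,st,ce=cv2.connectedComponentsWithStats(m.astype(np.uint8)); i=1+np.argmax(st[1:,4]); m=l==i
        r=cv2.minAreaRect(C[m][:,:2].astype(np.float32)); print(n,'alarm',r)
    m=(Z>48)&(Z<56)&(X>480)&(X<550)&(Y>-150)&(Y<-90); print('button',m.sum(),C[m].mean(0).round(1), cv2.minEnclosingCircle(C[m][:,:2].astype(np.float32)))
    for nm,(cx,cy) in dict(o0=(554,-37),o1=(552,5)).items():
        g=cv2.inRange(hsv,(45,80,40),(85,255,255))>0; y=cv2.inRange(hsv,(20,100,90),(36,255,255))>0
        near=(abs(X-cx)<45)&(abs(Y-cy)<18)
        G=C[g&near&(Z<40)];Yy=C[y&near&(Z<40)]; A=np.concatenate([G,Yy])[:,:2].astype(np.float32)
        d=G.mean(0)-Yy.mean(0); rr=cv2.minAreaRect(A); print(nm,np.array(rr[0]).round(1),np.array(rr[1]).round(1),'plusdir',np.degrees(np.arctan2(d[1],d[0])).round(1),'rectang',round(rr[2],1))
    m=(Z>50)&(Z<75)&(X>480)&(X<570)&(Y>110)&(Y<190);print('timer',C[m].mean(0).round(1),C[m].max(0).round(1),C[m].min(0).round(1))
E
```

```text
top alarm ((547.7418823242188, -121.34903717041016), (119.6147689819336, 93.14180755615234), 3.2579216957092285)
top alarm ((538.0040893554688, -96.93798065185547), (107.4361801147461, 41.56095504760742), 12.26101303100586)
button 176 [ 519.  -123.4   51.4] ((520.1295166015625, -123.84806823730469), 22.853147506713867)
o0 [558.2 -36.2] [47.4 12.7] plusdir 3.8 rectang 3.0
o1 [556.   6.] [47.4 13.6] plusdir 3.1 rectang 5.0
timer [528.5 130.7  58.9] [557.1 156.3  70.7] [501.3 110.1  50.1]
scene alarm ((545.1842041015625, -117.03375244140625), (122.16814422607422, 105.54138946533203), 3.4274191856384277)
scene alarm ((571.6527099609375, -97.4519271850586), (49.514373779296875, 58.28910827636719), 83.86847686767578)
button 126 [ 510.5 -127.9   51.2] ((518.0867309570312, -126.12806701660156), 23.766061782836914)
o0 [560.4 -37.2] [53.6 12.4] plusdir 4.2 rectang 4.4
o1 [555.6   3.5] [48.5 13.8] plusdir 2.6 rectang 7.0
timer [522.6 127.   59.2] [556.7 153.9  69.4] [499.9 110.   50.3]
```

```bash
python3 - <<'E'
from h import *
for n in('top','scene'):
    C=np.load(f'pics/C{n}.npy'); X,Y,Z=C[...,0],C[...,1],C[...,2]
    m=(abs(Z-39.4)<4)&(X>430)&(X<625)&(Y>-200)&(Y<92)
    P=C[m][:,:2]; r=cv2.minAreaRect(P.astype(np.float32)); print(n,r)
    # edges robust: per-slice
    for th in (0.05,0.06,0.07):
        c,s=np.cos(th),np.sin(th); a=P@[c,s]; b=P@[-s,c]
        print(th,np.percentile(a,[0.3,99.7]).round(1),np.percentile(b,[.3,99.7]).round(1), (c*0,))
    # front edge line fit: min x by y column
    ys=np.arange(-120,70,5); f=[]
    for y0 in ys:
        q=P[abs(P[:,1]-y0)<2.5]; f.append(q[:,0].min())
    k=np.polyfit(ys,f,1); print('front edge slope',-np.arctan(k[0]).round(4), np.std(np.polyval(k,ys)-f).round(2))
    xs=np.arange(500,600,5); f=[P[abs(P[:,0]-x0)<2.5][:,1].min() for x0 in xs]; k=np.polyfit(xs,f,1); print('right edge',np.arctan(k[0]).round(4),np.std(np.polyval(k,xs)-f).round(2))
E
```

```text
top ((544.1996459960938, -60.648338317871094), (120.45085144042969, 216.08245849609375), 3.573586940765381)
0.05 [480.5 600.5] [-195.2   19.8] (np.float64(0.0),)
0.06 [479.9 598.8] [-200.6   14.4] (np.float64(0.0),)
0.07 [478.5 597.4] [-206.     9.2] (np.float64(0.0),)Traceback (most recent call last):
  File "<stdin>", line 13, in <module>
    return umr_minimum(a, axis, None, out, keepdims, initial, where)
ValueError: zero-size array to reduction operation minimum which has no identity
```

```bash
python3 - <<'E'
from h import *
move([[558,-37,160],[350,300,225]],0.062)
E
```

```text
eef [145.3 633.  230.5] rot [-3.14  -0.     2.916] w 85.2 t 0.1 F [-0.2  0.5  0.5]
slide [-552.2 -560.5   71.4]
slide [-274.  -278.7    6. ]
turn 2.854 turn alt(half) -0.288 q7 -0.02
```

{"method": "play_rows", "body": {
  "slide": [
    [-40, -40, 0],
    [-80, -80, 0],
    [-120, -121, 0],
    [-160, -162, 0],
    [-200, -203, 0]
  ],
  "turn": [-0.06, -0.12, -0.18, -0.24, -0.288],
  "fingers": [0.6, 0.5, 0.5, 0.4, 0.4]
}}

```text
clock: 0.72
eef_pos: [295.6, 388.5, 230.7]
tool_rot: [-3.14, -0.0, -3.078]
force: [-0.4, -0.4, -0.4]
width: 34.0
```

```bash
python3 - <<'E'
from h import *
move([[558,-37,160]],0.062)
E
```

```text
eef [295.6 388.5 230.7] rot [-3.14  -0.    -3.078] w 34.0 t 0.725 F [-0.4 -0.4 -0.4]
slide [-234.7 -441.3   71.5]
turn -3.14 turn alt(half) 0.002 q7 0.635
```

{"method": "play_rows", "body": {
  "slide": [
    [-27, -50, 0],
    [-54, -101, 0],
    [-81, -152, 0],
    [-108, -203, 0],
    [-135, -254, 0]
  ],
  "turn": [0, 0, 0, 0, 0],
  "fingers": [0.35, 0.35, 0.35, 0.35, 0.35]
}}

```text
clock: 1.35
eef_pos: [447.2, 142.0, 231.0]
tool_rot: [-3.14, -0.001, -3.077]
force: [0.9, 0.4, 0.1]
width: 29.9
```

{"method": "play_rows", "body": {
  "slide": [
    [-27, -50, 20],
    [-54, -101, 40],
    [-81, -152, 60],
    [-100, -187, 70],
    [-100, -187, 70]
  ],
  "turn": [0, 0, 0, 0, 0],
  "fingers": [0.35, 0.35, 0.35, 0.35, 0.35]
}}

```text
clock: 1.98
eef_pos: [559.4, -42.6, 160.0]
tool_rot: [-3.138, -0.002, -3.084]
force: [-0.9, 0.6, -1.1]
width: 29.7
```

```bash
python3 - <<'E'
from h import *
move([[558,-37,160]],0.062)
snap('top',1,(230,120,420,270),4); snap('scene',1,(240,90,430,240),4)
E
```

```text
eef [559.4 -42.6 160. ] rot [-3.138e+00 -2.000e-03 -3.084e+00] w 29.7 t 1.975 F [-0.9  0.6 -1.1]
slide [ 1.1  5.7 -0.1]
turn 3.138 turn alt(half) -0.004 q7 1.666
```

View pics/top1c.png

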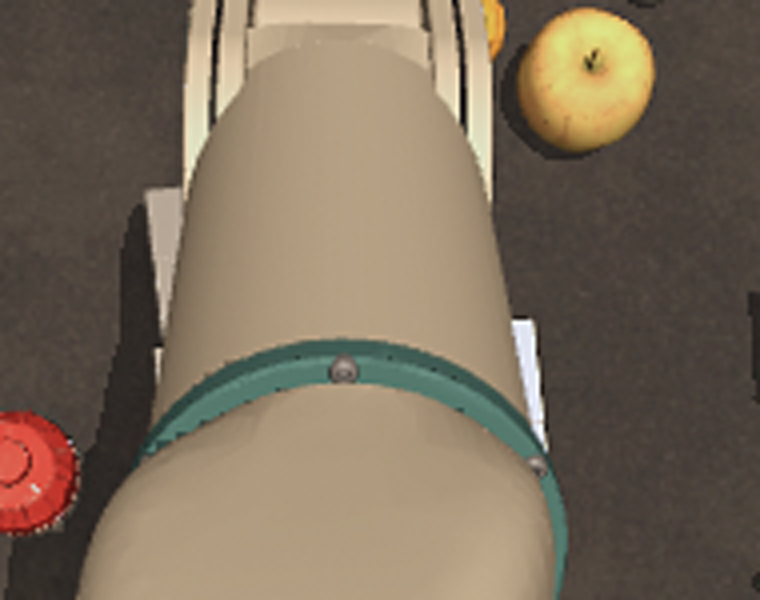

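View pics/scene1c.png

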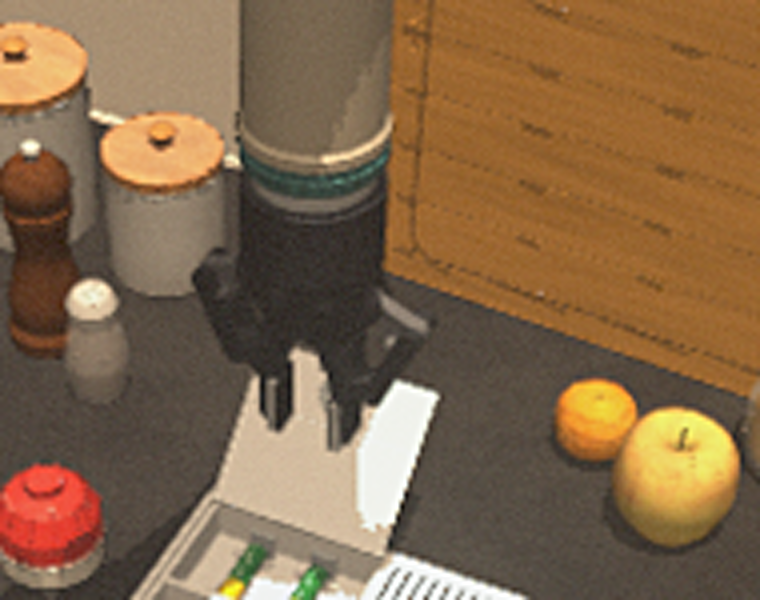

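```bash
python3 - <<'E'
from h import *
for z in (160,165): print(proj('scene',[559.4,-42.6,z]), proj('scene',[559.4,-42.6+22,z]), proj('scene',[559.4,-42.6-22,z]))
im=cv2.imread('pics/scene1.png'); cv2.imwrite('pics/f.png',cv2.resize(im[165:215,285:345],None,fx=12,fy=12,interpolation=cv2.INTER_NEAREST))
E
```

```text
[318.30006255 197.60654824] [309.73294451 194.32803178] [326.9735237  200.92576071]
[318.3288167 195.9633126] [309.73357247 192.68420683] [327.03110557 199.28325614]
```

View pics/f.png

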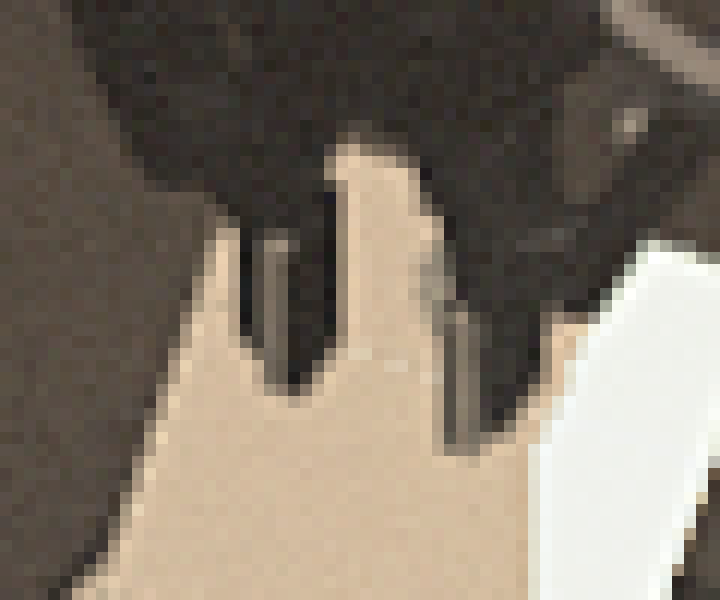

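{"method": "play_rows", "body": {
  "slide": [
    [1, 5, 40],
    [1, 5, 90],
    [1, 5, 128],
    [1, 5, 146],
    [1, 5, 147]
  ],
  "turn": [0, 0, 0, 0, 0],
  "fingers": [0.36, 0.36, 0.36, 0.36, 0.36]
}}

```text
clock: 2.7
eef_pos: [556.2, -32.3, 13.5]
tool_rot: [-3.141, -0.003, -3.077]
force: [1.0, -0.9, -0.3]
width: 30.9
```

```bash
python3 - <<'E'
from h import *
move([[558,-37,12]],0.062)
snap('scene',2,(260,170,380,260),6)
E
```

```text
eef [556.2 -32.3  13.5] rot [-3.141e+00 -3.000e-03 -3.077e+00] w 30.9 t 2.7 F [ 1.  -0.9 -0.3]
slide [-1.5 -4.9  1.5]
turn -3.139 turn alt(half) 0.003 q7 1.658
```

View pics/scene2c.png

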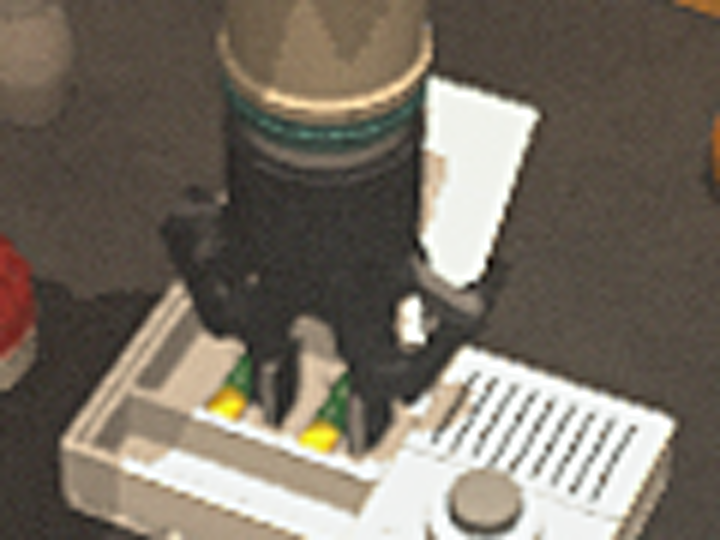

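{"method": "play_rows", "body": {
  "slide": [
    [-1.5, -5, 1.5],
    [-1.5, -5, 1.5],
    [-1.5, -5, 1.5]
  ],
  "turn": [0, 0, 0],
  "fingers": [0.36, 0.36, 0.36]
}}

```text
clock: 3.12
eef_pos: [559.4, -37.7, 13.6]
tool_rot: [-3.141, -0.0, -3.077]
force: [-0.1, -0.3, -0.5]
width: 30.9
```

{"method": "play_rows", "body": {
  "slide": [
    [0, 0, 1],
    [0, 0, 1],
    [0, 0, 1],
    [0, 0, 1],
    [0, 0, 1]
  ],
  "turn": [0, 0, 0, 0, 0],
  "fingers": [0.1, 0.0, 0.0, 0.0, 0.0]
}}

```text
clock: 3.75
eef_pos: [559.5, -36.0, 13.2]
tool_rot: [3.141, 0.0, -3.076]
force: [-1.1, 3.5, 5.3]
width: 12.1
```

```bash
python3 - <<'E'
from h import *
move([[375,212,140],[375,212,30]],0.062)
E
```

```text
eef [559.5 -36.   13.2] rot [ 3.141  0.    -3.076] w 12.1 t 3.75 F [-1.1  3.5  5.3]
slide [ 167.9  259.6 -126.7]
slide [167.9 259.6 -16.7]
turn -3.138 turn alt(half) 0.003 q7 1.664
```

{"method": "play_rows", "body": {
  "slide": [
    [0, 0, -15],
    [0, 0, -40],
    [0, 0, -70],
    [0, 0, -100],
    [0, 0, -127]
  ],
  "turn": [0, 0, 0, 0, 0],
  "fingers": [0, 0, 0, 0, 0]
}}

```text
clock: 4.38
eef_pos: [559.6, -36.4, 142.2]
tool_rot: [3.141, 0.001, -3.077]
force: [-0.1, -0.1, 0.5]
width: 12.1
```

```bash
python3 - <<'E'
from h import *
move([[375,212,140],[375,212,30]],0.062)
snap('scene',3,(260,120,400,260),5)
E
```

```text
eef [559.6 -36.4 142.2] rot [ 3.141e+00  1.000e-03 -3.077e+00] w 12.1 t 4.375 F [-0.1 -0.1  0.5]
slide [168.1 259.9   2.1]
slide [168.3 259.8 112.1]
turn -3.139 turn alt(half) 0.003 q7 1.664
```

View pics/scene3c.png

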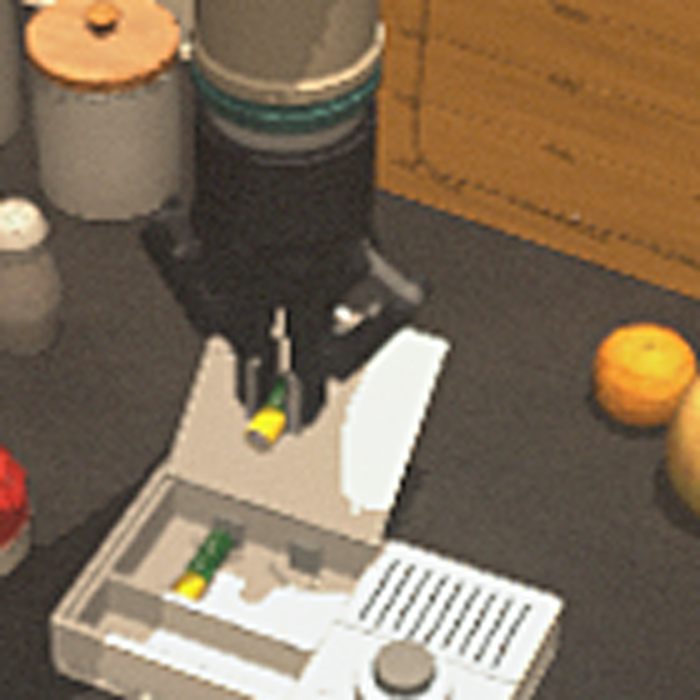

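{"method": "play_rows", "body": {
  "slide": [
    [34, 51, 0],
    [68, 102, 0],
    [102, 152, 0],
    [136, 203, 10],
    [168, 252, 20]
  ],
  "turn": [0, 0, 0, 0, 0],
  "fingers": [0, 0, 0, 0, 0]
}}

```text
clock: 5.05
eef_pos: [377.1, 205.5, 124.8]
tool_rot: [3.141, 0.009, -3.077]
force: [1.0, 1.5, -1.0]
width: 12.1
```

```bash
python3 - <<'E'
from h import *
move([[375,205,25]],0.062)
E
```

```text
eef [377.1 205.5 124.8] rot [ 3.141  0.009 -3.077] w 12.1 t 5.05 F [ 1.   1.5 -1. ]
slide [ 2.9 -0.4 99.8]
turn -3.139 turn alt(half) 0.002 q7 1.137
```

{"method": "play_rows", "body": {
  "slide": [
    [2, 0, 45],
    [2, 0, 85],
    [2, 0, 98],
    [2, 0, 98],
    [2, 0, 98]
  ],
  "turn": [0, 0, 0, 0, 0],
  "fingers": [0, 0, 0, 0, 0.3]
}}

```text
clock: 5.68
eef_pos: [376.2, 205.6, 26.5]
tool_rot: [3.141, 0.009, -3.077]
force: [-0.3, -0.1, 0.0]
width: 25.5
```

{"method": "play_rows", "body": {
  "slide": [
    [0, 0, 0],
    [0, 0, 0],
    [0, 0, -30],
    [0, 0, -75],
    [0, 0, -115]
  ],
  "turn": [0, 0, 0, 0, 0],
  "fingers": [0.36, 0.36, 0.36, 0.36, 0.36]
}}

```text
clock: 6.3
eef_pos: [374.9, 205.1, 143.2]
tool_rot: [3.141, 0.009, -3.078]
force: [0.6, 1.2, 0.1]
width: 30.9
```

```bash
python3 - <<'E'
from h import *
move([[557,5,140],[557,5,12]],0.062)
snap('scene',4,(140,190,280,300),5)
E
```

```text
eef [374.9 205.1 143.2] rot [ 3.141  0.009 -3.078] w 30.9 t 6.3 F [0.6 1.2 0.1]
slide [-169.  -211.3    4.6]
slide [-167.8 -211.4  132.6]
turn -3.14 turn alt(half) 0.002 q7 1.84
```

View pics/scene4c.png

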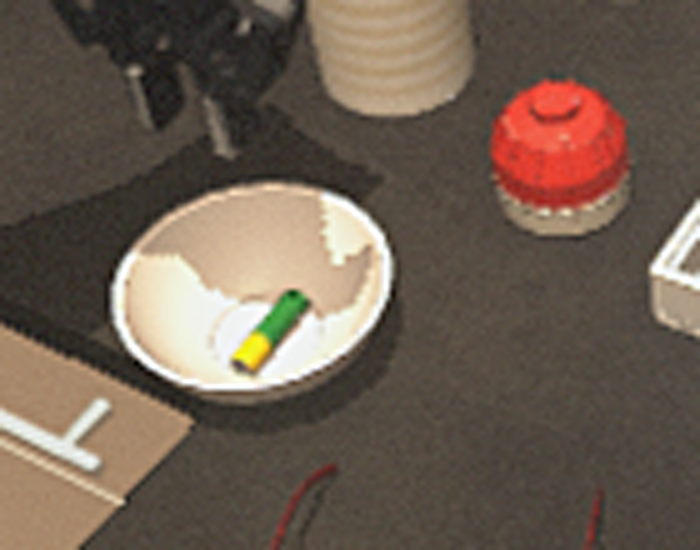

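{"method": "play_rows", "body": {
  "slide": [
    [-35, -44, 0],
    [-70, -88, 0],
    [-105, -132, 0],
    [-140, -176, 0],
    [-169, -211, 4]
  ],
  "turn": [0, 0, 0, 0, 0],
  "fingers": [0.36, 0.36, 0.36, 0.36, 0.36]
}}

```text
clock: 6.98
eef_pos: [560.3, 3.2, 145.1]
tool_rot: [3.138, 0.015, -3.081]
force: [-0.3, 0.7, 0.2]
width: 30.3
```

{"method": "play_rows", "body": {
  "slide": [
    [0, 0, 0]
  ],
  "turn": [0],
  "fingers": [0.36]
}}

```text
clock: 7.1
eef_pos: [562.1, -1.1, 145.7]
tool_rot: [3.141, 0.018, -3.086]
force: [0.1, 0.4, -0.2]
width: 30.8
```

```bash
python3 - <<'E'
from h import *
move([[557,5,140],[557,5,12]],0.062)
E
```

```text
eef [562.1  -1.1 145.7] rot [ 3.141  0.018 -3.086] w 30.8 t 7.1 F [ 0.1  0.4 -0.2]
slide [4.8 6.4 5.6]
slide [  7.1   6.3 133.6]
turn 3.135 turn alt(half) -0.006 q7 2.199
```

{"method": "play_rows", "body": {
  "slide": [
    [5, 6, 40],
    [6, 6, 90],
    [7, 6, 122],
    [7, 6, 132],
    [7, 6, 132]
  ],
  "turn": [0, 0, 0, 0, 0],
  "fingers": [0.36, 0.36, 0.36, 0.36, 0.36]
}}

```text
clock: 7.72
eef_pos: [556.9, 5.0, 13.9]
tool_rot: [3.14, 0.017, -3.086]
force: [1.2, 0.2, 1.0]
width: 30.6
```

```bash
python3 - <<'E'
from h import *
move([[557,5,12]],0.062)
print(ctrl.read_state()['qpos'].round(2))
E
```

```text
eef [556.9   5.   13.9] rot [ 3.14   0.017 -3.086] w 30.6 t 7.725 F [1.2 0.2 1. ]
slide [-0.1 -0.1  1.9]
turn 3.135 turn alt(half) -0.006 q7 2.358
[-0.36  0.88  0.48  1.95 -0.84  0.5   2.36]
```

{"method": "play_rows", "body": {
  "slide": [
    [0, 0, 1],
    [0, 0, 1],
    [0, 0, 1],
    [0, 0, 1],
    [0, 0, 1]
  ],
  "turn": [0, 0, 0, 0, 0],
  "fingers": [0.1, 0.0, 0.0, 0.0, 0.0]
}}

```text
clock: 8.35
eef_pos: [557.9, 6.0, 14.5]
tool_rot: [3.139, 0.02, -3.085]
force: [-0.3, 1.8, 5.7]
width: 12.0
```

{"method": "play_rows", "body": {
  "slide": [
    [0, 0, -15],
    [0, 0, -40],
    [0, 0, -80],
    [0, 0, -115],
    [0, 0, -127]
  ],
  "turn": [0, 0, 0, 0, 0],
  "fingers": [0, 0, 0, 0, 0]
}}

```text
clock: 8.98
eef_pos: [556.6, 5.0, 144.4]
tool_rot: [3.139, 0.024, -3.085]
force: [0.2, 0.4, -0.6]
width: 12.4
```

```bash
python3 - <<'E'
from h import *
move([[375,190,120],[375,190,35]],0.062)
print(ctrl.read_state()['qpos'].round(2))
snap('scene',5,(260,120,400,260),5)
E
```

```text
eef [556.6   5.  144.4] rot [ 3.139  0.024 -3.085] w 12.4 t 8.975 F [ 0.2  0.4 -0.6]
slide [171.5 194.8  20.7]
slide [173.5 194.6 105.7]
turn 3.136 turn alt(half) -0.006 q7 2.205
[-0.49  0.7   0.69  1.9  -0.66  0.75  2.21]
```

View pics/scene5c.png

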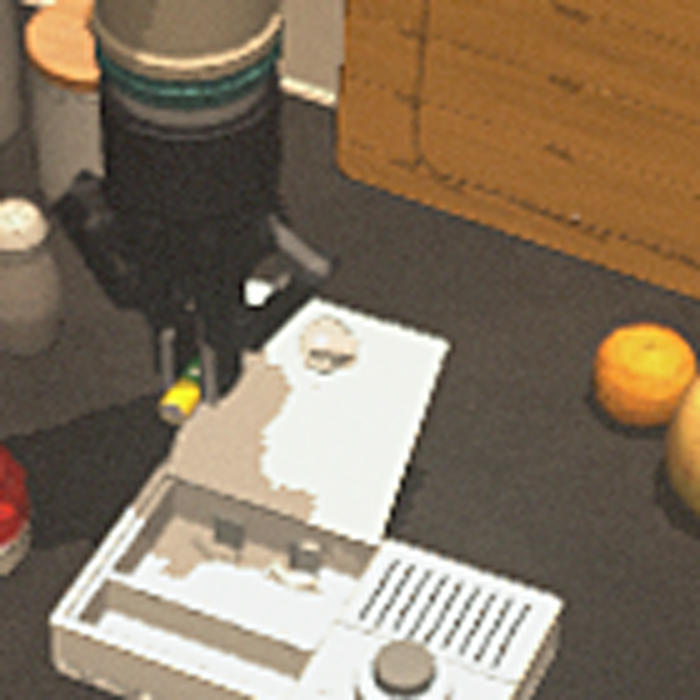

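{"method": "play_rows", "body": {
  "slide": [
    [36, 40, 0],
    [72, 80, 0],
    [108, 120, 5],
    [144, 160, 15],
    [172, 195, 20]
  ],
  "turn": [0, 0, 0, 0, 0],
  "fingers": [0, 0, 0, 0, 0]
}}

```text
clock: 9.65
eef_pos: [372.0, 191.2, 120.0]
tool_rot: [3.14, 0.022, -3.085]
force: [0.6, 0.7, -0.3]
width: 12.5
```

```bash
python3 - <<'E'
from h import *
move([[375,188,35]],0.062)
print(ctrl.read_state()['qpos'].round(2))
E
```

```text
eef [372.  191.2 120. ] rot [ 3.14   0.022 -3.085] w 12.5 t 9.65 F [ 0.6  0.7 -0.3]
slide [-1.  -3.5 85. ]
turn 3.136 turn alt(half) -0.005 q7 1.936
[-1.    0.6   0.66  2.27 -0.81  0.49  1.94]
```

{"method": "play_rows", "body": {
  "slide": [
    [-1, -6, 45],
    [-1, -6, 78],
    [-1, -6, 82],
    [-1, -6, 82],
    [-1, -6, 82]
  ],
  "turn": [0, 0, 0, 0, 0],
  "fingers": [0, 0, 0, 0.3, 0.36]
}}

```text
clock: 10.28
eef_pos: [375.9, 185.4, 38.9]
tool_rot: [3.139, 0.024, -3.085]
force: [1.2, 1.2, -0.0]
width: 30.7
```

{"method": "play_rows", "body": {
  "slide": [
    [0, 0, 0],
    [0, 0, -30],
    [0, 0, -75],
    [0, 0, -115],
    [0, 0, -125]
  ],
  "turn": [0, 0, 0, 0, 0],
  "fingers": [0.36, 0.36, 0.36, 0.36, 0.36]
}}

```text
clock: 10.9
eef_pos: [373.8, 185.6, 166.1]
tool_rot: [3.137, 0.027, -3.085]
force: [-0.7, 1.2, 0.1]
width: 30.9
```

```bash
python3 - <<'E'
from h import *
move([[394,-274,150]],0.062)
print(ctrl.read_state()['qpos'].round(2))
snap('scene',6,(140,190,280,300),5)
snap('top',6,(370,160,500,360),3)
E
```

```text
eef [373.8 185.6 166.1] rot [ 3.137  0.027 -3.085] w 30.9 t 10.9 F [-0.7  1.2  0.1]
slide [   6.4 -460.1   13.9]
turn 3.136 turn alt(half) -0.005 q7 1.87
[-1.1   0.53  0.83  2.24 -0.7   0.61  1.87]
```

View pics/scene6c.png

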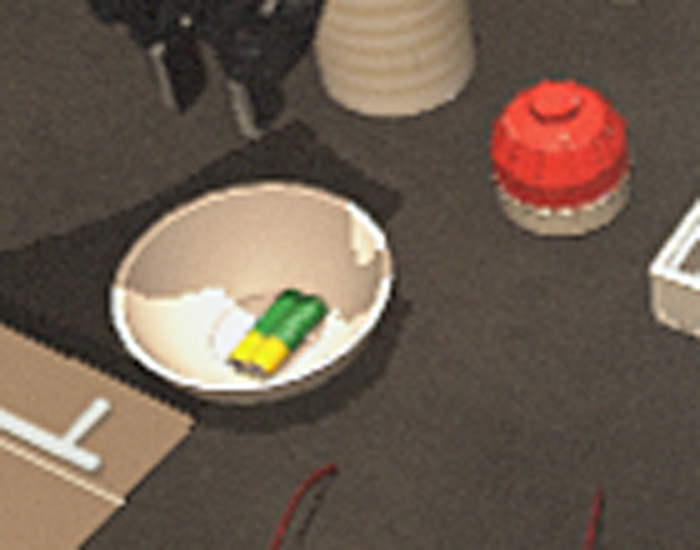

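View pics/top6c.png

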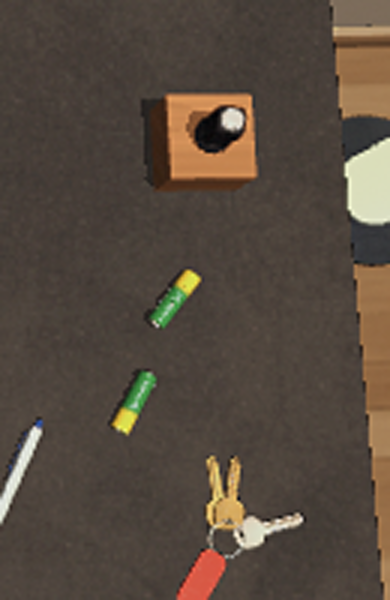

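{"method": "play_rows", "body": {
  "slide": [
    [-16, -46, 0],
    [-32, -92, 0],
    [-48, -138, 0],
    [-63, -184, 0],
    [-63, -230, 0]
  ],
  "turn": [0.1, 0.2, 0.3, 0.4, 0.5],
  "fingers": [0.45, 0.45, 0.45, 0.45, 0.45]
}}

```text
clock: 11.62
eef_pos: [449.8, -41.9, 164.2]
tool_rot: [3.127, 0.02, 2.696]
force: [0.0, 0.7, -0.4]
width: 38.4
```

```bash
python3 - <<'E'
from h import *
move([[396,-274,90]],2.63)
print(ctrl.read_state()['qpos'].round(2))
E
```

```text
eef [449.8 -41.9 164.2] rot [3.127 0.02  2.696] w 38.4 t 11.625 F [ 0.   0.7 -0.4]
slide [ -50.1 -233.7   71.7]
turn 0.066 turn alt(half) -3.076 q7 1.992
[-0.55  0.61  0.89  2.16 -0.77  0.7   1.99]
```

{"method": "play_rows", "body": {
  "slide": [
    [-12, -55, 10],
    [-24, -110, 25],
    [-36, -165, 45],
    [-48, -220, 65],
    [-50, -234, 72]
  ],
  "turn": [0.03, 0.066, 0.066, 0.066, 0.066],
  "fingers": [0.45, 0.45, 0.45, 0.45, 0.45]
}}

```text
clock: 12.25
eef_pos: [393.0, -278.3, 87.7]
tool_rot: [3.127, 0.017, 2.622]
force: [-0.1, 1.2, -0.5]
width: 38.2
```

{"method": "play_rows", "body": {
  "slide": [
    [0, 0, 0],
    [0, 0, 0]
  ],
  "turn": [0, 0],
  "fingers": [0.45, 0.45]
}}

```text
clock: 12.5
eef_pos: [392.6, -277.3, 87.1]
tool_rot: [3.127, 0.015, 2.623]
force: [0.3, 0.5, -0.0]
width: 38.5
```

```bash
python3 - <<'E'
from h import *
move([[396,-274.5,2]],2.63)
print(ctrl.read_state()['qpos'].round(2))
snap('scene',7,(320,230,460,370),5)
E
```

```text
eef [ 392.6 -277.3   87.1] rot [3.127 0.015 2.623] w 38.5 t 12.5 F [ 0.3  0.5 -0. ]
slide [-0.3  2.8 85.1]
turn -0.007 turn alt(half) 3.134 q7 2.542
[ 0.13  0.74  0.68  2.13 -0.92  0.58  2.54]
```

View pics/scene7c.png

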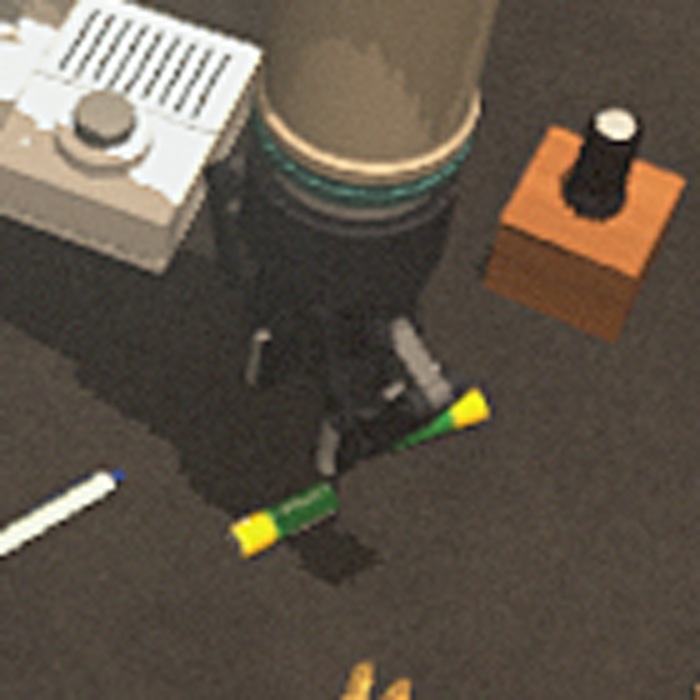

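{"method": "play_rows", "body": {
  "slide": [
    [0, 2, 0],
    [0, 2, 0],
    [0, 2, 0],
    [0, 2, 0],
    [0, 2, 0]
  ],
  "turn": [0.18, 0.36, 0.54, 0.72, 0.9],
  "fingers": [0.45, 0.45, 0.45, 0.45, 0.45]
}}

```text
clock: 13.18
eef_pos: [395.1, -273.4, 87.5]
tool_rot: [3.119, -0.003, 1.721]
force: [-0.5, -0.6, -0.1]
width: 38.5
```

{"method": "play_rows", "body": {
  "slide": [
    [0, 0, 0],
    [0, 0, 0],
    [0, 0, 0],
    [0, 0, 0],
    [0, 0, 0]
  ],
  "turn": [0.18, 0.36, 0.54, 0.72, 0.9],
  "fingers": [0.45, 0.45, 0.45, 0.45, 0.45]
}}

```text
clock: 13.8
eef_pos: [396.1, -271.7, 87.7]
tool_rot: [3.13, -0.021, 0.818]
force: [-0.5, 0.1, -0.0]
width: 38.3
```

{"method": "play_rows", "body": {
  "slide": [
    [0, 0, 0],
    [0, 0, 0],
    [0, 0, 0],
    [0, 0, 0],
    [0, 0, 0]
  ],
  "turn": [0.18, 0.36, 0.54, 0.72, 0.9],
  "fingers": [0.45, 0.45, 0.45, 0.45, 0.45]
}}

```text
clock: 14.42
eef_pos: [397.0, -269.9, 87.8]
tool_rot: [-3.132, -0.022, -0.085]
force: [-0.2, 0.7, -0.4]
width: 38.0
```

```bash
python3 - <<'E'
from h import *
move([[396,-274.5,2]],-0.515)
print(ctrl.read_state()['qpos'].round(2))
E
```

```text
eef [ 397.  -269.9   87.8] rot [-3.132 -0.022 -0.085] w 38.0 t 14.425 F [-0.2  0.7 -0.4]
slide [-2.5  5.5 85.7]
turn 0.43 turn alt(half) -2.712 q7 -0.003
[-0.01  0.83  0.9   2.14 -1.09  0.74 -0.  ]
```

{"method": "play_rows", "body": {
  "slide": [
    [0, 2, 10],
    [-2, 5, 25],
    [-2, 5, 50],
    [-2, 5, 70],
    [-2, 5, 70]
  ],
  "turn": [0.15, 0.3, 0.43, 0.43, 0.43],
  "fingers": [0.45, 0.45, 0.45, 0.45, 0.45]
}}

```text
clock: 15.05
eef_pos: [396.6, -272.3, 17.4]
tool_rot: [-3.121, -0.015, -0.513]
force: [0.5, 0.5, 1.5]
width: 38.5
```

```bash
python3 - <<'E'
from h import *
move([[396,-274.5,2]],-0.515)
print(ctrl.read_state()['qpos'].round(2))
snap('scene',8,(340,280,440,360),7)
E
```

```text
eef [ 396.6 -272.3   17.4] rot [-3.121 -0.015 -0.513] w 38.5 t 15.05 F [0.5 0.5 1.5]
slide [ 0.4  2.5 15.3]
turn 0.002 turn alt(half) -3.14 q7 -0.452
[ 0.24  0.83  0.48  2.15 -1.09  0.42 -0.45]
```

View pics/scene8c.png

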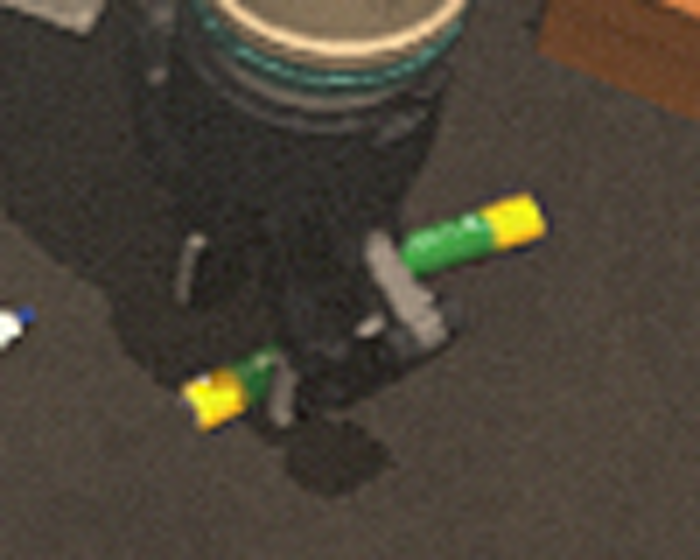

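{"method": "play_rows", "body": {
  "slide": [
    [0, 2, 8],
    [0, 2, 15],
    [0, 2, 15],
    [0, 2, 15],
    [0, 2, 15]
  ],
  "turn": [0, 0, 0, 0, 0],
  "fingers": [0.45, 0.45, 0.2, 0.0, 0.0]
}}

```text
clock: 15.72
eef_pos: [396.4, -274.6, 3.7]
tool_rot: [-3.122, -0.017, -0.513]
force: [-1.1, 0.9, 6.1]
width: 12.1
```

{"method": "play_rows", "body": {
  "slide": [
    [0, 0, 0],
    [0, 0, -10],
    [0, 0, -50],
    [0, 0, -100],
    [0, 0, -130]
  ],
  "turn": [0, 0, 0, 0, 0],
  "fingers": [0, 0, 0, 0, 0]
}}

```text
clock: 16.35
eef_pos: [393.2, -276.2, 136.1]
tool_rot: [-3.123, -0.018, -0.513]
force: [1.3, -0.1, -1.2]
width: 12.0
```

```bash
python3 - <<'E'
from h import *
move([[557,-37,160]],0.062)
print(ctrl.read_state()['qpos'].round(2))
snap('scene',9,(320,190,460,330),5)
E
```

```text
eef [ 393.2 -276.2  136.1] rot [-3.123 -0.018 -0.513] w 12.0 t 16.35 F [ 1.3 -0.1 -1.2]
slide [  25.6 -289.2  -17.9]
turn -0.575 turn alt(half) 2.566 q7 -0.722
[ 0.08  0.65  0.74  2.1  -0.77  0.67 -0.72]
```

View pics/scene9c.png

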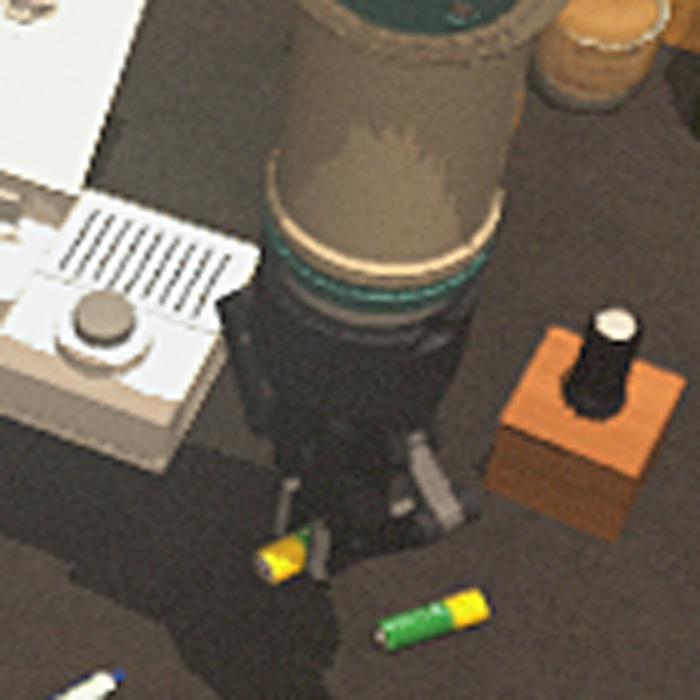

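{"method": "play_rows", "body": {
  "slide": [
    [5, -58, -6],
    [10, -116, -12],
    [15, -174, -18],
    [20, -232, -18],
    [25, -285, -18]
  ],
  "turn": [-0.12, -0.24, -0.36, -0.48, -0.575],
  "fingers": [0, 0, 0, 0, 0]
}}

```text
clock: 17.02
eef_pos: [556.3, -39.5, 163.1]
tool_rot: [-3.138, -0.03, 0.065]
force: [0.8, -0.6, 0.0]
width: 11.8
```

{"method": "play_rows", "body": {
  "slide": [
    [0, 0, 0],
    [0, 0, 0]
  ],
  "turn": [0, 0],
  "fingers": [0, 0]
}}

```text
clock: 17.27
eef_pos: [555.6, -39.9, 163.2]
tool_rot: [-3.139, -0.029, 0.065]
force: [0.4, -0.4, -0.2]
width: 11.9
```

```bash
python3 - <<'E'
from h import *
move([[558,-36.5,60],[558,-36.5,14]],0.062)
print(ctrl.read_state()['qpos'].round(2))
E
```

```text
eef [555.6 -39.9 163.2] rot [-3.139 -0.029  0.065] w 11.9 t 17.275 F [ 0.4 -0.4 -0.2]
slide [ -0.4  -2.9 103.2]
slide [ -1.7  -2.8 149.2]
turn 0.003 turn alt(half) -3.139 q7 -0.884
[-0.41  0.67  0.69  1.89 -0.62  0.77 -0.88]
```

{"method": "play_rows", "body": {
  "slide": [
    [0, -3, 50],
    [0, -3, 90],
    [0, -3, 103],
    [0, -3, 103]
  ],
  "turn": [0, 0, 0, 0],
  "fingers": [0, 0, 0, 0]
}}

```text
clock: 17.77
eef_pos: [557.8, -37.9, 60.3]
tool_rot: [-3.14, -0.028, 0.062]
force: [0.1, 1.0, 0.2]
width: 12.1
```

```bash
python3 - <<'E'
from h import *
move([[558,-36.5,15]],0.062)
snap('scene',10,(260,180,380,270),6)
E
```

```text
eef [557.8 -37.9  60.3] rot [-3.14  -0.028  0.062] w 12.1 t 17.775 F [0.1 1.  0.2]
slide [-1.  -1.2 45.3]
turn 0.0 turn alt(half) -3.141 q7 -0.764
```

View pics/scene10c.png

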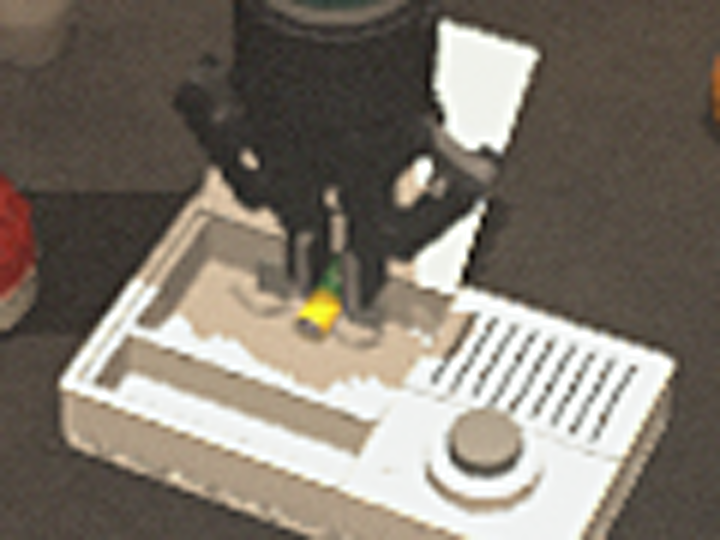

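{"method": "play_rows", "body": {
  "slide": [
    [-1, -1, 25],
    [-1, -1, 38],
    [-1, -1, 43],
    [-1, -1, 43],
    [-1, -1, 43]
  ],
  "turn": [0, 0, 0, 0, 0],
  "fingers": [0, 0, 0, 0, 0]
}}

```text
clock: 18.45
eef_pos: [559.3, -36.8, 18.8]
tool_rot: [-3.14, -0.031, 0.063]
force: [-0.4, 0.8, -0.4]
width: 11.9
```

```bash
python3 - <<'E'
from h import *
move([[558,-36.5,16]],0.062)
E
```

```text
eef [559.3 -36.8  18.8] rot [-3.14  -0.031  0.063] w 11.9 t 18.45 F [-0.4  0.8 -0.4]
slide [-1.3 -0.3  2.7]
turn 0.001 turn alt(half) -3.141 q7 -0.712
```

{"method": "play_rows", "body": {
  "slide": [
    [-1, 0, 2],
    [-1, 0, 2],
    [-1, 0, 2],
    [-1, 0, 2],
    [-1, 0, 2]
  ],
  "turn": [0, 0, 0, 0, 0],
  "fingers": [0, 0.15, 0.3, 0.36, 0.36]
}}

```text
clock: 19.08
eef_pos: [558.2, -36.9, 16.7]
tool_rot: [-3.14, -0.03, 0.063]
force: [-1.3, -0.1, 0.1]
width: 30.7
```

{"method": "play_rows", "body": {
  "slide": [
    [0, 0, 0],
    [0, 0, -25],
    [0, 0, -70],
    [0, 0, -120],
    [0, 0, -140]
  ],
  "turn": [0, 0, 0, 0, 0],
  "fingers": [0.36, 0.36, 0.36, 0.36, 0.36]
}}

```text
clock: 19.7
eef_pos: [555.0, -37.8, 159.3]
tool_rot: [-3.141, -0.034, 0.063]
force: [0.2, -0.0, -0.8]
width: 30.6
```

```bash
python3 - <<'E'
from h import *
move([[473.5,-312,90]],2.433)
print(ctrl.read_state()['qpos'].round(2))
snap('scene',11,(260,150,380,270),6)
E
```

```text
eef [555.  -37.8 159.3] rot [-3.141 -0.034  0.063] w 30.6 t 19.7 F [ 0.2 -0.  -0.8]
slide [-100.9  268.6   65.7]
turn -2.37 turn alt(half) 0.771 q7 -0.876
[-0.42  0.67  0.69  1.9  -0.63  0.76 -0.88]
```

View pics/scene11c.png

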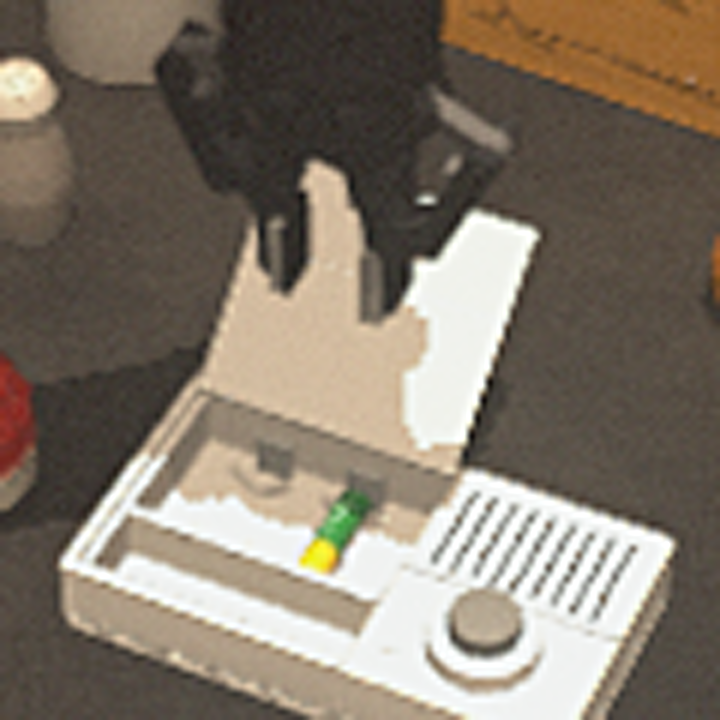

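{"method": "play_rows", "body": {
  "slide": [
    [-12, 32, 0],
    [-24, 64, 5],
    [-36, 96, 10],
    [-48, 128, 20],
    [-60, 160, 30]
  ],
  "turn": [-0.18, -0.36, -0.54, -0.72, -0.9],
  "fingers": [0.45, 0.45, 0.45, 0.45, 0.45]
}}

```text
clock: 20.38
eef_pos: [506.5, -202.1, 127.5]
tool_rot: [3.114, -0.023, 0.969]
force: [0.2, -0.8, 0.7]
width: 38.4
```

{"method": "play_rows", "body": {
  "slide": [
    [0, 0, 0],
    [0, 0, 0],
    [0, 0, 0],
    [0, 0, 0],
    [0, 0, 0]
  ],
  "turn": [-0.18, -0.36, -0.54, -0.72, -0.9],
  "fingers": [0.45, 0.45, 0.45, 0.45, 0.45]
}}

```text
clock: 21.0
eef_pos: [506.1, -201.9, 126.9]
tool_rot: [3.107, 0.006, 1.874]
force: [-0.5, -0.1, 0.6]
width: 38.2
```

```bash
python3 - <<'E'
from h import *
move([[473.5,-312,70]],2.433)
print(ctrl.read_state()['qpos'].round(2))
E
```

```text
eef [ 506.1 -201.9  126.9] rot [3.107 0.006 1.874] w 38.2 t 21.0 F [-0.5 -0.1  0.6]
slide [-95.  -65.9  55.3]
turn -0.559 turn alt(half) 2.583 q7 0.777
[ 0.27  0.61  0.1   1.94 -0.14  0.56  0.78]
```

{"method": "play_rows", "body": {
  "slide": [
    [-32, -22, 10],
    [-64, -44, 25],
    [-95, -66, 45],
    [-95, -66, 55],
    [-95, -66, 55]
  ],
  "turn": [-0.18, -0.36, -0.5, -0.56, -0.56],
  "fingers": [0.45, 0.45, 0.45, 0.45, 0.45]
}}

```text
clock: 21.62
eef_pos: [472.2, -311.7, 68.9]
tool_rot: [3.115, 0.021, 2.432]
force: [0.6, 0.2, 0.8]
width: 38.6
```

```bash
python3 - <<'E'
from h import *
move([[473.5,-312,2.5]],2.433)
print(ctrl.read_state()['qpos'].round(2))
snap('scene',12,(340,230,460,350),6)
E
```

```text
eef [ 472.2 -311.7   68.9] rot [3.115 0.021 2.432] w 38.6 t 21.625 F [0.6 0.2 0.8]
slide [ 0.2 -1.1 66.4]
turn -0.001 turn alt(half) 3.141 q7 1.348
[ 0.6   0.73 -0.08  1.91  0.06  0.48  1.35]
```

View pics/scene12c.png

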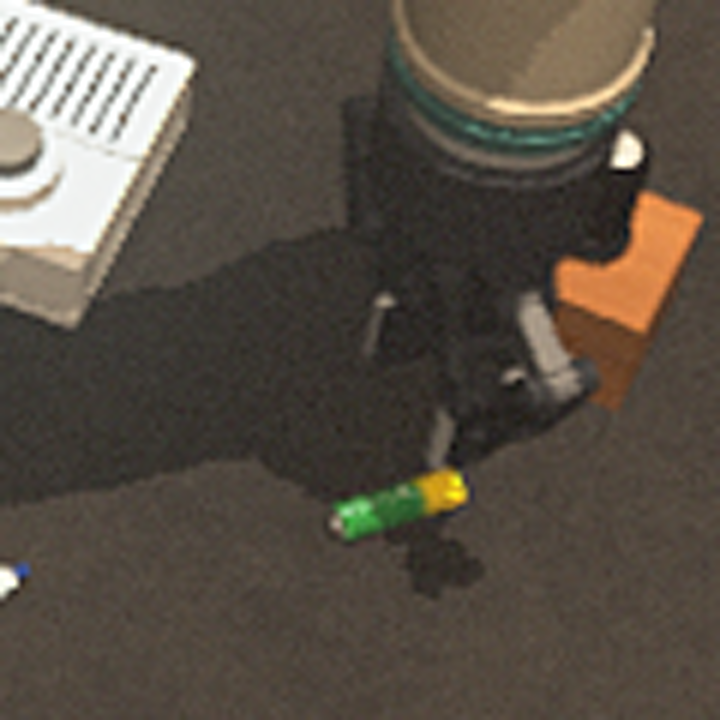

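{"method": "play_rows", "body": {
  "slide": [
    [0, -1, 40],
    [0, -1, 62],
    [0, -1, 66],
    [0, -1, 66],
    [0, -1, 66]
  ],
  "turn": [0, 0, 0, 0, 0],
  "fingers": [0.45, 0.45, 0.45, 0.2, 0.0]
}}

```text
clock: 22.3
eef_pos: [475.5, -312.0, 4.9]
tool_rot: [3.115, 0.024, 2.433]
force: [0.2, 0.3, -0.1]
width: 12.0
```

{"method": "play_rows", "body": {
  "slide": [
    [0, 0, 0],
    [0, 0, 0],
    [0, 0, -20],
    [0, 0, -70],
    [0, 0, -120]
  ],
  "turn": [0, 0, 0, 0, 0],
  "fingers": [0, 0, 0, 0, 0]
}}

```text
clock: 22.92
eef_pos: [471.0, -312.6, 127.2]
tool_rot: [3.115, 0.024, 2.433]
force: [1.2, 0.2, 0.1]
width: 11.9
```

```bash
python3 - <<'E'
from h import *
move([[555.5,5,160]],0.062)
print(ctrl.read_state()['qpos'].round(2))
snap('scene',13,(340,190,460,310),6)
E
```

```text
eef [ 471.  -312.6  127.2] rot [3.115 0.024 2.433] w 11.9 t 22.925 F [1.2 0.2 0.1]
slide [141.6 297.  -28.3]
turn 2.371 turn alt(half) -0.77 q7 1.356
[ 0.61  0.63 -0.09  1.88  0.05  0.6   1.36]
```

View pics/scene13c.png

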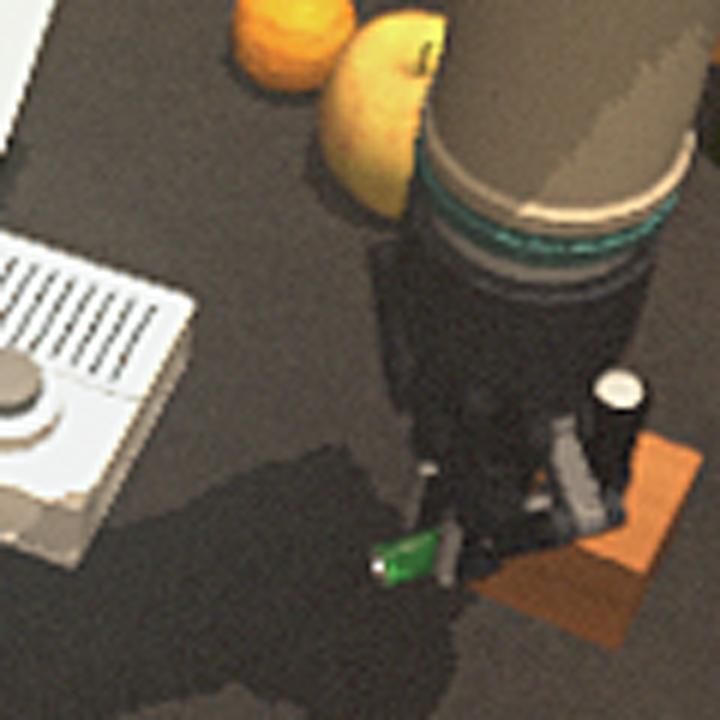

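{"method": "play_rows", "body": {
  "slide": [
    [20, 45, -10],
    [40, 90, -20],
    [60, 135, -28],
    [80, 180, -28],
    [100, 210, -28]
  ],
  "turn": [0.18, 0.36, 0.54, 0.72, 0.9],
  "fingers": [0, 0, 0, 0, 0]
}}

```text
clock: 23.6
eef_pos: [534.5, -87.4, 165.3]
tool_rot: [3.095, -0.002, 1.529]
force: [-0.3, -0.4, -0.9]
width: 11.8
```

```bash
python3 - <<'E'
from h import *
move([[555.5,5,160]],0.062)
E
```

```text
eef [534.5 -87.4 165.3] rot [ 3.095e+00 -2.000e-03  1.529e+00] w 11.8 t 23.6 F [-0.3 -0.4 -0.9]
slide [93.2 16.8  6.3]
turn 1.467 turn alt(half) -1.674 q7 0.28
```

{"method": "play_rows", "body": {
  "slide": [
    [20, 3, 0],
    [40, 7, 0],
    [60, 11, 0],
    [80, 15, 3],
    [93, 17, 6]
  ],
  "turn": [0.18, 0.36, 0.54, 0.72, 0.9],
  "fingers": [0, 0, 0, 0, 0]
}}

```text
clock: 24.22
eef_pos: [555.9, 6.5, 161.3]
tool_rot: [3.115, -0.04, 0.625]
force: [0.4, -0.3, -0.5]
width: 12.2
```

{"method": "play_rows", "body": {
  "slide": [
    [0, 0, 0],
    [0, 0, 0],
    [0, 0, 0],
    [0, 0, 0],
    [0, 0, 0]
  ],
  "turn": [0.18, 0.36, 0.54, 0.57, 0.57],
  "fingers": [0, 0, 0, 0, 0]
}}

```text
clock: 24.85
eef_pos: [555.9, 6.7, 161.7]
tool_rot: [3.141, -0.049, 0.057]
force: [0.1, -0.3, -0.2]
width: 12.3
```

```bash
python3 - <<'E'
from h import *
move([[555,5,60],[555,5,18]],0.062)
print(ctrl.read_state()['qpos'].round(2))
E
```

```text
eef [555.9   6.7 161.7] rot [ 3.141 -0.049  0.057] w 12.3 t 24.85 F [ 0.1 -0.3 -0.2]
slide [ -6.    1.7 101.5]
slide [ -8.    1.7 143.5]
turn -0.005 turn alt(half) 3.137 q7 -0.985
[-0.49  0.66  0.66  1.91 -0.61  0.73 -0.98]
```

{"method": "play_rows", "body": {
  "slide": [
    [-3, 2, 50],
    [-6, 2, 90],
    [-6, 2, 101],
    [-6, 2, 101],
    [-6, 2, 101]
  ],
  "turn": [0, 0, 0, 0, 0],
  "fingers": [0, 0, 0, 0, 0]
}}

```text
clock: 25.48
eef_pos: [556.3, 4.5, 62.0]
tool_rot: [3.141, -0.052, 0.058]
force: [-1.4, -0.3, -0.2]
width: 11.9
```

```bash
python3 - <<'E'
from h import *
move([[555,5,18]],0.062)
snap('scene',14,(260,180,380,270),6)
E
```

```text
eef [556.3   4.5  62. ] rot [ 3.141 -0.052  0.058] w 11.9 t 25.475 F [-1.4 -0.3 -0.2]
slide [-3.5 -0.6 43.9]
turn -0.004 turn alt(half) 3.137 q7 -0.848
```

View pics/scene14c.png

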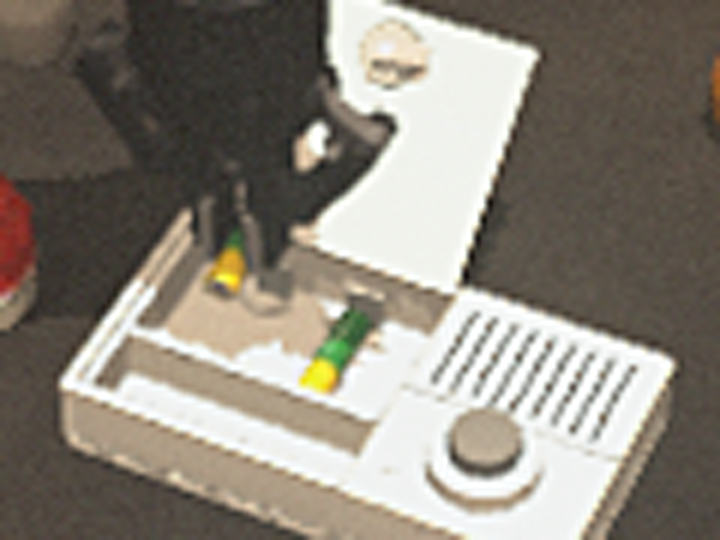

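{"method": "play_rows", "body": {
  "slide": [
    [-2, 0, 25],
    [-3, 0, 38],
    [-3, 0, 43],
    [-3, 0, 43],
    [-3, 0, 43]
  ],
  "turn": [0, 0, 0, 0, 0],
  "fingers": [0, 0, 0, 0, 0]
}}

```text
clock: 26.15
eef_pos: [555.3, 5.2, 19.2]
tool_rot: [-3.141, -0.051, 0.058]
force: [-2.0, 1.1, 0.4]
width: 12.1
```

```bash
python3 - <<'E'
from h import *
move([[555,5,17]],0.062)
E
```

```text
eef [555.3   5.2  19.2] rot [-3.141 -0.051  0.058] w 12.1 t 26.15 F [-2.   1.1  0.4]
slide [-0.4  0.1  2.2]
turn -0.004 turn alt(half) 3.138 q7 -0.791
```

{"method": "play_rows", "body": {
  "slide": [
    [0, 0, 2],
    [0, 0, 2],
    [0, 0, 2],
    [0, 0, 2],
    [0, 0, 2]
  ],
  "turn": [0, 0, 0, 0, 0],
  "fingers": [0, 0.15, 0.3, 0.36, 0.36]
}}

```text
clock: 26.78
eef_pos: [555.6, 4.8, 17.2]
tool_rot: [-3.141, -0.052, 0.058]
force: [-0.2, -0.5, 0.4]
width: 30.9
```

{"method": "play_rows", "body": {
  "slide": [
    [0, 0, -25],
    [0, 0, -70],
    [0, 0, -110],
    [0, 0, -110],
    [0, 0, -110]
  ],
  "turn": [0, 0, 0, 0, 0],
  "fingers": [0.36, 0.36, 0.36, 0.36, 0.36]
}}

```text
clock: 27.4
eef_pos: [549.6, 4.9, 126.6]
tool_rot: [-3.141, -0.051, 0.058]
force: [-0.0, 0.3, -1.4]
width: 30.5
```

```bash
python3 - <<'E'
from h import *
move([[555,5,150]],0.062)
print(ctrl.read_state()['qpos'].round(2))
snap('scene',15,(240,120,400,280),5)
E
```

```text
eef [549.6   4.9 126.6] rot [-3.141 -0.051  0.058] w 30.5 t 27.4 F [-0.   0.3 -1.4]
slide [  6.6   0.2 -23.1]
turn -0.004 turn alt(half) 3.138 q7 -0.923
[-0.45  0.69  0.61  1.96 -0.67  0.64 -0.92]
```

View pics/scene15c.png

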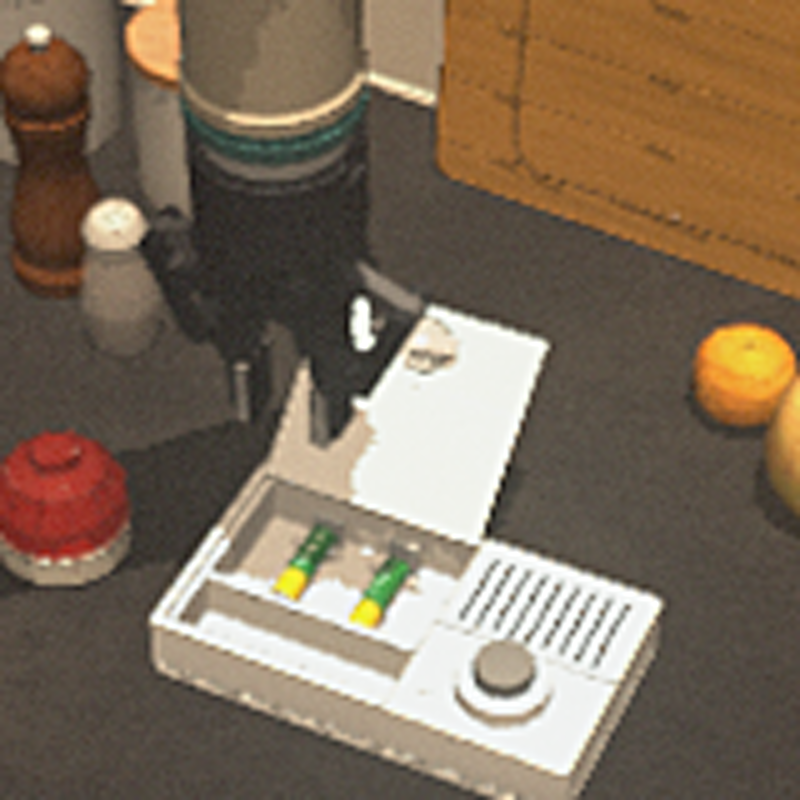

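```bash
python3 - <<'E'
from h import *
D=np.load('pics/scene15.npy'); C=cloud('scene',D); im=cv2.imread('pics/scene15.png'); hsv=cv2.cvtColor(im,cv2.COLOR_BGR2HSV)
for name,lo,hi in(('green',(45,100,50),(80,255,255)),('yellow',(22,120,120),(34,255,255))):
    m=cv2.inRange(hsv,lo,hi); m[:, :280]=0; m[:,330:]=0; m[:210]=0;m[255:]=0
    k,l,st,ce=cv2.connectedComponentsWithStats(m)
    for i in range(1,k):
        if st[i,4]>8: print(name,ce[i].round(1),st[i],np.median(C[l==i],0).round(1))
C=np.load('pics/Ctop.npy');X,Y,Z=C[...,0],C[...,1],C[...,2]
m=(X>600)&(X<720)&(Y>-60)&(Y<80)&(Z>45)
P=C[m]
# plane fit cover
A=np.c_[P[:,0],P[:,1],np.ones(len(P))]
for _ in range(3):
    k=np.linalg.lstsq(A,P[:,2],rcond=None)[0]; r=abs(A@k-P[:,2]); A=A[r<2.5];P=P[r<2.5]
print(k,np.degrees(np.arctan(k[0])),P.max(0),P.min(0))
E
```

```text
green [302.9 230.5] [300 227   7   8  15] [564.7   1.7  25. ]
green [317.2 236.7] [313 232   9  10  32] [562.4 -39.8  24.8]
yellow [298.  235.9] [295 233   7   7  27] [543.    2.6  25. ]
yellow [312.9 242. ] [310 240   7   5  22] [543.3 -38.2  24.4]
[ 8.97245039e-01  4.52643110e-02 -4.87688578e+02] 41.89988430087007 [671.67399626  48.48189341 113.6673235 ] [600.0039945  -59.98743522  48.09200785]
```

```bash
python3 - <<'E'
from h import *
move([[560,0,200],[718,-35,195],[718,-35,90]],0.062)
E
```

```text
eef [549.2   4.8 126.1] rot [-3.141 -0.05   0.058] w 30.9 t 27.45 F [ 0.5  0.1 -0.4]
slide [ 14.2   5.4 -73.3]
slide [169.4  49.5 -60.5]
slide [164.2  49.6  44.3]
turn -0.004 turn alt(half) 3.138 q7 -0.923
```

{"method": "play_rows", "body": {
  "slide": [
    [10, 5, -40],
    [40, 15, -70],
    [90, 28, -68],
    [140, 42, -63],
    [169, 50, -60]
  ],
  "turn": [0, 0, 0, 0, 0],
  "fingers": [0, 0, 0, 0, 0]
}}

```text
clock: 28.08
eef_pos: [719.0, -36.1, 192.0]
tool_rot: [-3.141, -0.048, 0.058]
force: [-0.6, 0.7, -0.7]
width: -0.1
```

{"method": "play_rows", "body": {
  "slide": [
    [0, 0, 0],
    [0, 0, 0]
  ],
  "turn": [0, 0],
  "fingers": [0, 0]
}}

```text
clock: 28.32
eef_pos: [717.4, -36.1, 190.2]
tool_rot: [-3.14, -0.044, 0.058]
force: [0.9, 0.6, 0.4]
width: 0.0
```

```bash
python3 - <<'E'
from h import *
move([[718,-36,90],[690,-38,90]],0.062)
print(ctrl.read_state()['qpos'].round(2))
snap('scene',16,(240,80,440,230),4)
E
```

```text
eef [717.4 -36.1 190.2] rot [-3.14  -0.044  0.058] w 0.0 t 28.325 F [0.9 0.6 0.4]
slide [-3.900e+00  1.000e-01  1.001e+02]
slide [-31.9   0.4  98.9]
turn -0.004 turn alt(half) 3.137 q7 -1.054
[-0.33  0.84  0.68  1.4  -0.58  1.05 -1.05]
```

View pics/scene16c.png

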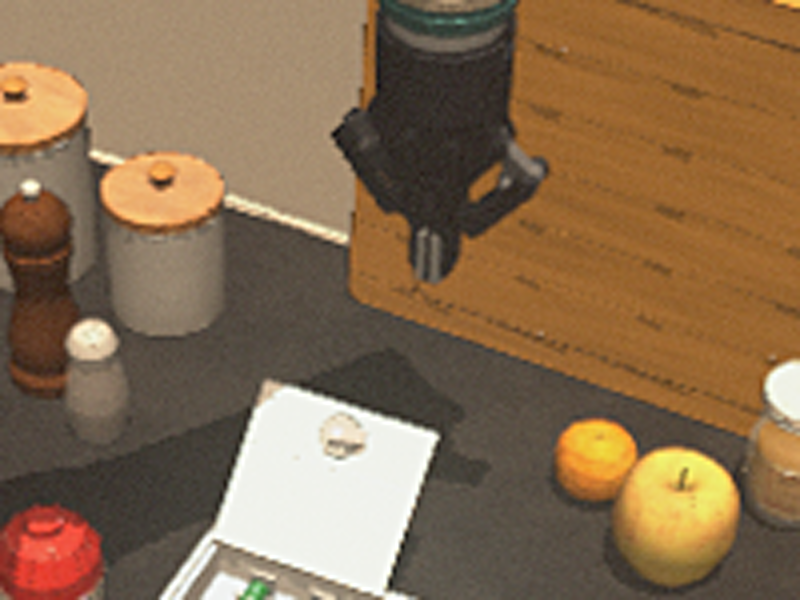

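{"method": "play_rows", "body": {
  "slide": [
    [-3, 0, 40],
    [-3, 0, 80],
    [-3, 0, 102],
    [-3, 0, 102]
  ],
  "turn": [0, 0, 0, 0],
  "fingers": [0, 0, 0, 0]
}}

```text
clock: 28.88
eef_pos: [717.8, -35.1, 87.5]
tool_rot: [-3.14, -0.042, 0.058]
force: [-0.2, -0.1, 0.5]
width: 0.0
```

{"method": "play_rows", "body": {
  "slide": [
    [-15, 0, 0],
    [-28, 0, 0],
    [-36, 0, -2],
    [-44, 0, -4],
    [-52, 0, -6]
  ],
  "turn": [0, 0, 0, 0, 0],
  "fingers": [0, 0, 0, 0, 0]
}}

```text
clock: 29.5
eef_pos: [670.6, -38.3, 95.3]
tool_rot: [-3.141, -0.054, 0.059]
force: [1.5, 0.5, 2.5]
width: -0.4
```

```bash
python3 - <<'E'
from h import *
move([[605,-42,115]],0.062)
print(ctrl.read_state()['qpos'].round(2))
snap('scene',17,(240,100,440,250),4)
E
```

```text
eef [670.6 -38.3  95.3] rot [-3.141 -0.054  0.059] w -0.4 t 29.5 F [1.5 0.5 2.5]
slide [-64.6  -0.2 -23.2]
turn -0.003 turn alt(half) 3.139 q7 -0.932
[-0.32  0.88  0.6   1.63 -0.67  0.79 -0.93]
```

View pics/scene17c.png

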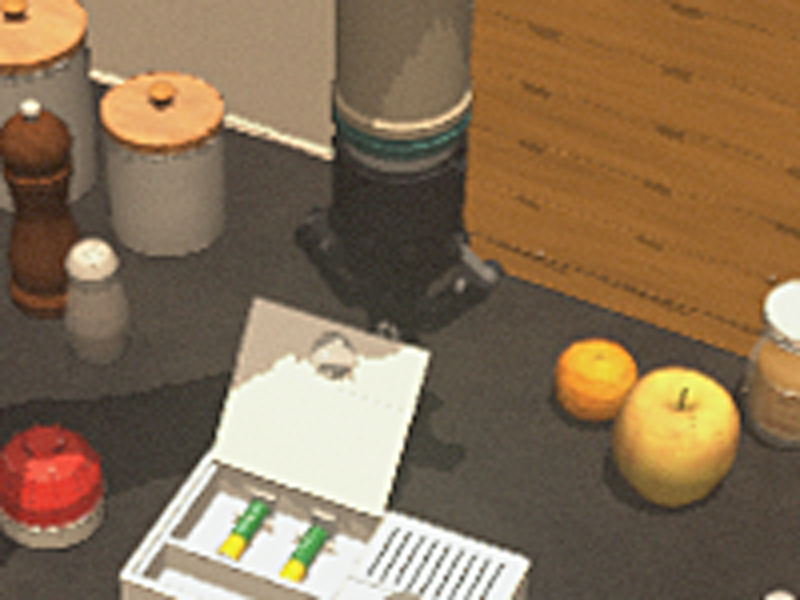

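Contact with the free edge is made and the cover is lifting. I'll continue the sweep.

{"method": "play_rows", "body": {
  "slide": [
    [-12, 0, -4],
    [-24, 0, -8],
    [-36, 0, -12],
    [-48, 0, -17],
    [-60, 0, -22]
  ],
  "turn": [0, 0, 0, 0, 0],
  "fingers": [0, 0, 0, 0, 0]
}}

```text
clock: 30.18
eef_pos: [605.5, -42.1, 113.6]
tool_rot: [-3.14, -0.048, 0.058]
force: [-0.4, 0.8, -1.4]
width: -0.0
```

```bash
python3 - <<'E'
from h import *
move([[584,-42,117],[565,-43,109],[548,-44,97],[536,-45,82]],0.062)
print(ctrl.read_state()['qpos'].round(2))
snap('scene',18,(240,100,440,250),4)
E
```

```text
eef [605.5 -42.1 113.6] rot [-3.14  -0.048  0.058] w -0.0 t 30.175 F [-0.4  0.8 -1.4]
slide [-21.3  -1.3  -4.4]
slide [-40.7  -1.4   2.7]
slide [-58.2  -1.4  13.8]
slide [-71.   -1.1  28.2]
turn -0.004 turn alt(half) 3.138 q7 -0.879
[-0.34  0.78  0.61  1.81 -0.67  0.72 -0.88]
```

View pics/scene18c.png

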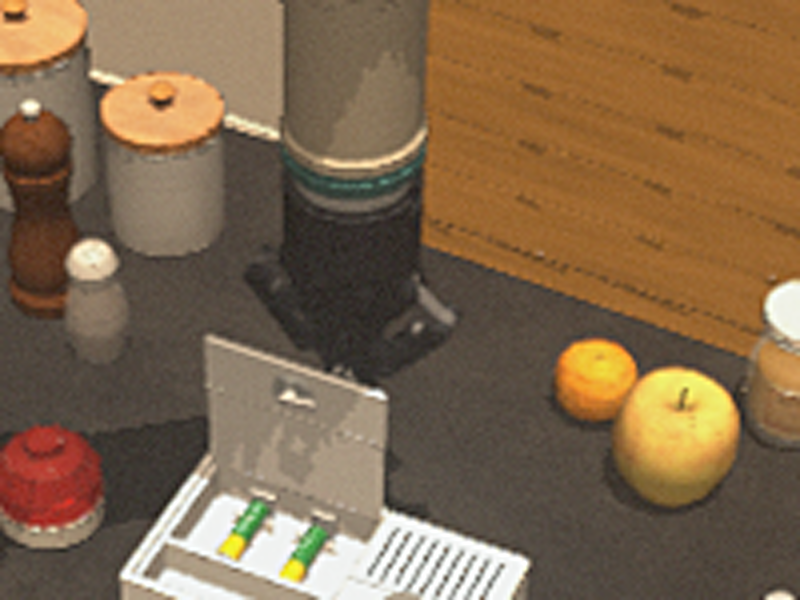

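{"method": "play_rows", "body": {
  "slide": [
    [-11, -1, -3],
    [-21, -1, -4],
    [-31, -1, -1],
    [-41, -1, 3],
    [-50, -1, 8]
  ],
  "turn": [0, 0, 0, 0, 0],
  "fingers": [0, 0, 0, 0, 0]
}}

```text
clock: 30.85
eef_pos: [553.7, -44.1, 103.3]
tool_rot: [-3.14, -0.046, 0.057]
force: [-0.1, -0.0, -0.1]
width: -0.3
```

```bash
python3 - <<'E'
from h import *
move([[548,-44,97],[540,-44,86],[534,-45,74],[530,-45,64],[527,-45,54]],0.062)
snap('scene',19,(240,100,440,250),4)
E
```

```text
eef [553.7 -44.1 103.3] rot [-3.14  -0.046  0.057] w -0.3 t 30.85 F [-0.1 -0.  -0.1]
slide [-5.9 -0.5  6. ]
slide [-14.4  -0.9  16.7]
slide [-21.   -0.2  28.4]
slide [-25.5  -0.4  38.2]
slide [-28.9  -0.6  48. ]
turn -0.005 turn alt(half) 3.137 q7 -0.811
```

View pics/scene19c.png

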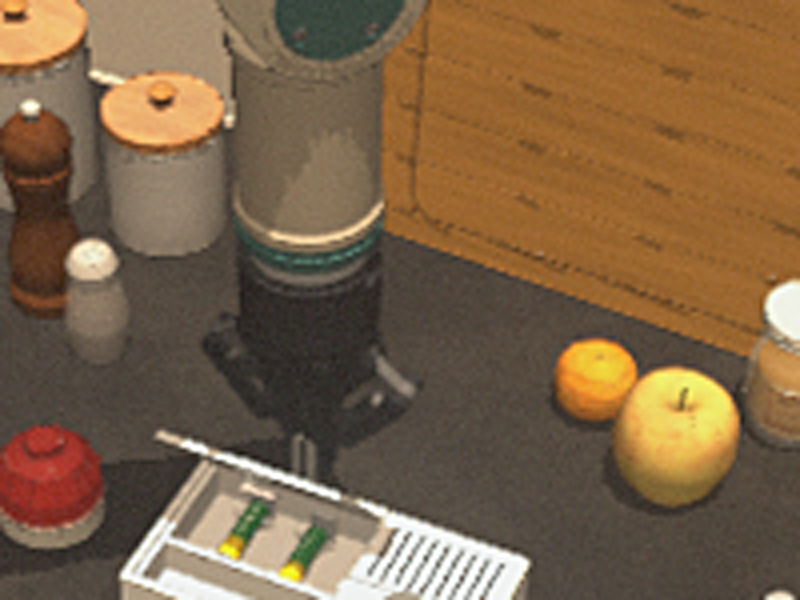

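{"method": "play_rows", "body": {
  "slide": [
    [-8, 0, 9],
    [-15, 0, 18],
    [-21, 0, 28],
    [-26, 0, 38],
    [-29, 0, 48]
  ],
  "turn": [0, 0, 0, 0, 0],
  "fingers": [0, 0, 0, 0, 0]
}}

```text
clock: 31.52
eef_pos: [524.6, -45.4, 52.6]
tool_rot: [-3.139, -0.043, 0.057]
force: [0.3, -0.3, -1.1]
width: -0.1
```

```bash
python3 - <<'E'
from h import *
move([[526,-45,48],[526,-45,42]],0.062)
snap('scene',20,(240,130,440,280),4)
E
```

```text
eef [524.6 -45.4  52.6] rot [-3.139 -0.043  0.057] w -0.1 t 31.525 F [ 0.3 -0.3 -1.1]
slide [ 1.2 -0.4  4.6]
slide [ 0.9 -0.3 10.6]
turn -0.005 turn alt(half) 3.136 q7 -0.703
```

View pics/scene20c.png

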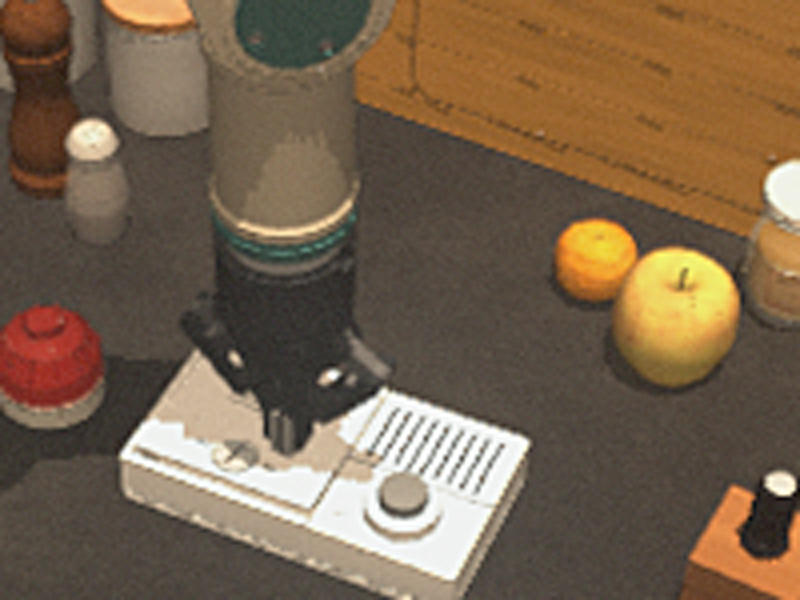

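{"method": "play_rows", "body": {
  "slide": [
    [0, 0, 6],
    [0, 0, 11],
    [0, 0, 11],
    [0, 0, -20],
    [0, 0, -60]
  ],
  "turn": [0, 0, 0, 0, 0],
  "fingers": [0, 0, 0, 0, 0]
}}

```text
clock: 32.2
eef_pos: [520.7, -45.7, 111.8]
tool_rot: [-3.139, -0.039, 0.056]
force: [1.5, -0.4, 0.4]
width: -0.0
```

```bash
python3 - <<'E'
from h import *
move([[524,-200,180],[590,-336,180]],0.062)
E
```

```text
eef [520.7 -45.7 111.8] rot [-3.139 -0.039  0.056] w -0.0 t 32.2 F [ 1.5 -0.4  0.4]
slide [ -2.7 154.  -68.9]
slide [ 55.5 293.5 -67. ]
turn -0.006 turn alt(half) 3.136 q7 -0.787
```

```bash
python3 - <<'E'
from h import *
im,D=snap('top',21,(410,180,470,230),12); C=cloud('top',D)
X,Y,Z=C[...,0],C[...,1],C[...,2]
m=(abs(Z-50)<3)&(X>500)&(X<680)&(Y>-420)&(Y<-250); print('stand',cv2.minAreaRect(C[m][:,:2].astype(np.float32)))
m=(Z>80)&(Z<115)&(X>500)&(X<680)&(Y>-420)&(Y<-250); print(m.sum(),C[m].mean(0),C[m].max(0)); t=m&(Z>101); print(t.sum(),cv2.minAreaRect(C[t][:,:2].astype(np.float32)))
im,D=snap('scene',21,(410,240,470,300),10); C=cloud('scene',D)
X,Y,Z=C[...,0],C[...,1],C[...,2]
m=(abs(Z-50)<3)&(X>500)&(X<680)&(Y>-420)&(Y<-250); print('stand',cv2.minAreaRect(C[m][:,:2].astype(np.float32)))
m=(Z>80)&(Z<115)&(X>500)&(X<680)&(Y>-420)&(Y<-250); print(m.sum(),C[m].mean(0),C[m].max(0)); t=m&(Z>101); print(t.sum(),cv2.minAreaRect(C[t][:,:2].astype(np.float32)))
E
```

```text
stand ((591.82958984375, -316.3499755859375), (64.6661605834961, 63.15855407714844), 88.32747650146484)
126 [ 590.73476809 -313.73519888   98.15071702] [ 602.94508634 -304.11358815  107.39442834]
45 ((591.4085083007812, -315.1192932128906), (18.95407485961914, 17.57378387451172), 84.91600799560547)
stand ((591.3182373046875, -317.2205505371094), (64.060302734375, 66.8289794921875), 88.34268951416016)
131 [ 586.04814825 -318.19970242   95.25822116] [ 599.24777651 -306.05540733  106.37208671]
32 ((589.5848999023438, -318.0295104980469), (16.399824142456055, 15.549142837524414), 7.5326666831970215)
```

View pics/top21c.png

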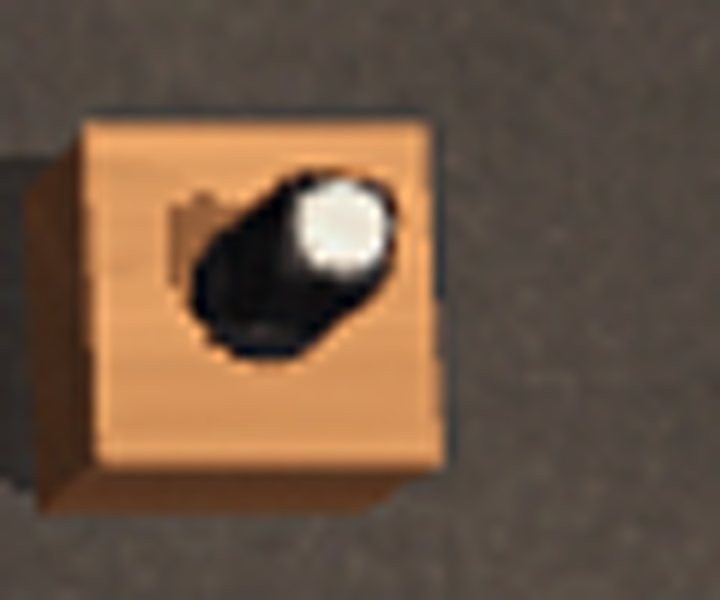

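View pics/scene21c.png

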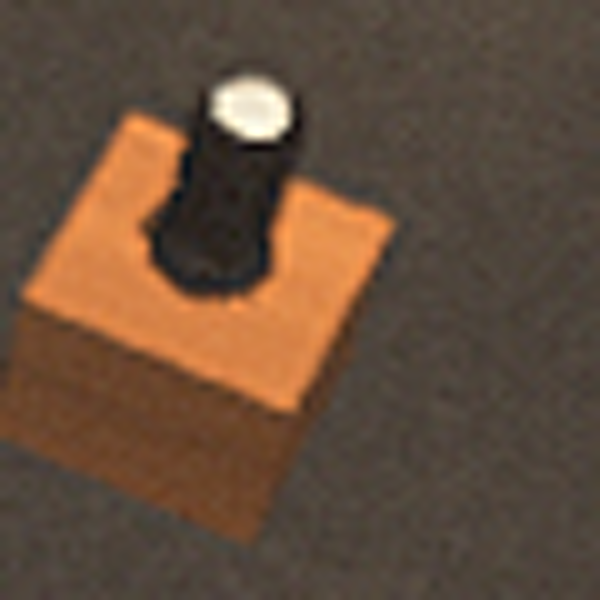

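```bash
python3 - <<'E'
from h import *
for k in ('top0','top6','top21'):
    D=np.load(f'pics/{k}.npy'); C=cloud('top',D); X,Y,Z=C[...,0],C[...,1],C[...,2]
    for zz in (100,102):
        m=(Z>zz)&(Z<115)&(X>500)&(X<680)&(Y>-420)&(Y<-250); P=C[m][:,:2].astype(np.float32); r=cv2.minAreaRect(P); print(k,zz,m.sum(),np.round(r[0],1),np.round(r[1],1),round(r[2],1), P.mean(0))
im=cv2.imread('pics/top0.png'); a=cv2.resize(im[190:222,425:457],None,fx=12,fy=12,interpolation=cv2.INTER_CUBIC)
im=cv2.imread('pics/top21.png'); b=cv2.resize(im[185:217,420:452],None,fx=12,fy=12,interpolation=cv2.INTER_CUBIC)
o=np.hstack([a,b]).astype(float); o=np.clip((o/255)**0.5*255,0,255).astype(np.uint8); cv2.imwrite('pics/hd.png',o)
E
```

```text
top0 100 56 [ 589.3 -335.8] [17.5 18.8] 81.5 [ 589.7929  -335.59442]
top0 102 32 [ 590.1 -335.6] [15.9 13.6] 73.1 [ 590.55426 -335.7406 ]
top6 100 59 [ 589.8 -335.5] [17.5 19.8] 85.2 [ 590.18176 -335.17062]
top6 102 36 [ 591.8 -335.5] [16.1 15.4] 34.6 [ 590.65796 -335.4359 ]
top21 100 61 [ 592.6 -315.5] [19.5 20. ] 87.2 [ 592.11615 -315.42407]
top21 102 30 [ 592.1 -316.9] [16.4 16.1] 74.4 [ 592.7488  -316.27145]
```

View pics/hd.png

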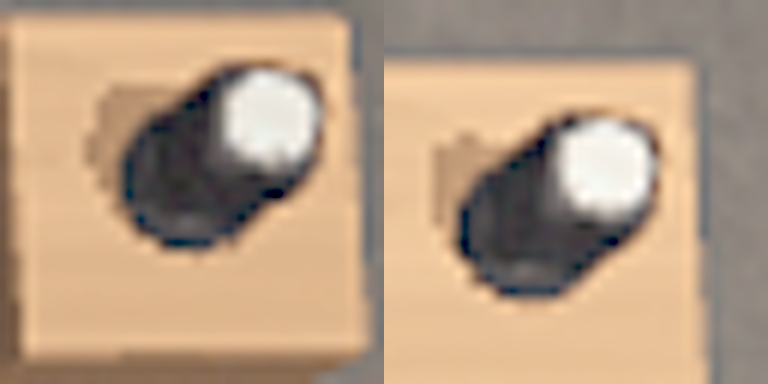

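```bash
python3 - <<'E'
from h import *
move([[591.5,-316.5,170]],0.02)
E
```

```text
eef [523.6 -46.5 114.8] rot [-3.14  -0.047  0.056] w 0.0 t 32.3 F [1.4 0.5 0.3]
slide [ 55.1 273.3 -53.1]
turn 0.036 turn alt(half) -3.105 q7 -0.786
```

{"method": "play_rows", "body": {
  "slide": [
    [0, 20, -40],
    [14, 80, -55],
    [28, 140, -55],
    [42, 200, -54],
    [55, 260, -53]
  ],
  "turn": [0, 0, 0.02, 0.036, 0.036],
  "fingers": [0.3, 0.6, 0.6, 0.6, 0.6]
}}

```text
clock: 32.92
eef_pos: [591.4, -304.5, 169.2]
tool_rot: [-3.137, -0.048, 0.021]
force: [1.1, 0.4, 0.2]
width: 51.2
```

{"method": "play_rows", "body": {
  "slide": [
    [0, 0, 0],
    [0, 0, 0]
  ],
  "turn": [0, 0],
  "fingers": [0.6, 0.6]
}}

```text
clock: 33.17
eef_pos: [590.9, -303.8, 168.0]
tool_rot: [-3.136, -0.046, 0.02]
force: [-0.0, 0.2, -0.6]
width: 51.2
```

```bash
python3 - <<'E'
from h import *
move([[591.5,-316.5,110],[591.5,-316.5,67]],0.02)
print(ctrl.read_state()['qpos'].round(2))
snap('scene',22,(380,150,500,290),5)
E
```

```text
eef [ 590.9 -303.8  168. ] rot [-3.136 -0.046  0.02 ] w 51.2 t 33.175 F [-0.   0.2 -0.6]
slide [-2.4 13.  57.9]
slide [ -4.4  13.3 100.9]
turn 0.0 turn alt(half) -3.141 q7 -0.61
[ 0.09  0.78  0.64  1.59 -0.59  0.93 -0.61]
```

View pics/scene22c.png

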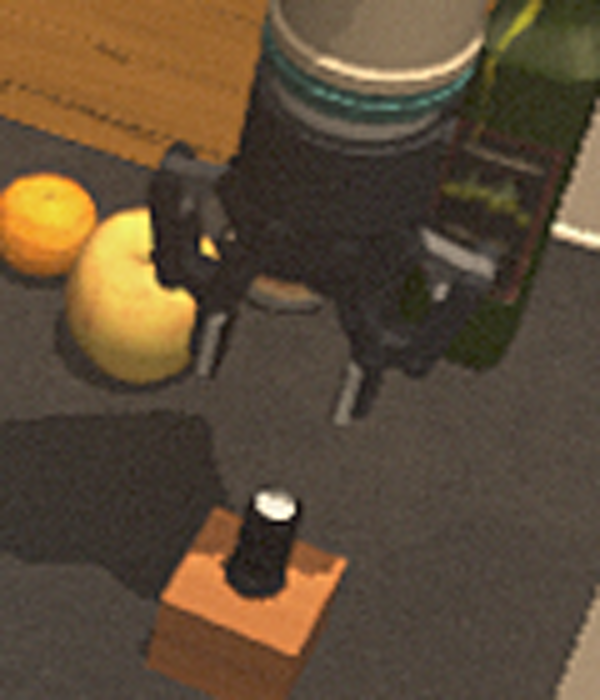

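{"method": "play_rows", "body": {
  "slide": [
    [0, 0, -50]
  ],
  "turn": [0],
  "fingers": [0.6]
}}

```text
clock: 33.35
eef_pos: [587.5, -298.4, 214.5]
tool_rot: [-3.129, -0.039, 0.025]
force: [1.0, 0.4, -0.2]
width: 51.0
```

{"method": "play_rows", "body": {
  "slide": [
    [0, 0, 50]
  ],
  "turn": [0],
  "fingers": [0.6]
}}

```text
clock: 33.48
eef_pos: [594.6, -299.6, 171.9]
tool_rot: [-3.137, -0.054, 0.028]
force: [0.7, 0.4, -0.7]
width: 51.2
```

{"method": "play_rows", "body": {
  "slide": [
    [-50, 0, 0]
  ],
  "turn": [0],
  "fingers": [0.6]
}}

```text
clock: 33.6
eef_pos: [545.1, -293.9, 161.7]
tool_rot: [-3.13, -0.045, 0.037]
force: [-1.2, 0.3, 0.9]
width: 51.3
```

{"method": "play_rows", "body": {
  "slide": [
    [50, 0, 0]
  ],
  "turn": [0],
  "fingers": [0.6]
}}

```text
clock: 33.72
eef_pos: [578.4, -289.8, 159.1]
tool_rot: [-3.119, -0.023, 0.022]
force: [2.8, -1.8, -0.4]
width: 51.3
```

{"method": "play_rows", "body": {
  "slide": [
    [0, 0, 0],
    [0, 0, 0]
  ],
  "turn": [0, 0],
  "fingers": [0.6, 0.6]
}}

```text
clock: 33.98
eef_pos: [578.3, -287.9, 158.7]
tool_rot: [-3.118, -0.022, 0.024]
force: [-0.1, -0.1, 0.6]
width: 51.4
```

{"method": "play_rows", "body": {
  "slide": [
    [0, 50, 0]
  ],
  "turn": [0],
  "fingers": [0.6]
}}

```text
clock: 34.1
eef_pos: [582.5, -332.2, 157.8]
tool_rot: [-3.114, -0.024, 0.033]
force: [0.0, -0.7, -0.0]
width: 51.4
```

{"method": "play_rows", "body": {
  "slide": [
    [0, 0, 0],
    [0, 0, 0]
  ],
  "turn": [0, 0],
  "fingers": [0.6, 0.6]
}}

```text
clock: 34.35
eef_pos: [583.0, -331.2, 158.1]
tool_rot: [-3.113, -0.025, 0.033]
force: [1.2, 0.5, -0.4]
width: 51.1
```

{"method": "play_rows", "body": {
  "slide": [
    [0, -50, 0]
  ],
  "turn": [0],
  "fingers": [0.6]
}}

```text
clock: 34.48
eef_pos: [580.7, -284.3, 160.1]
tool_rot: [-3.117, -0.026, 0.029]
force: [0.8, 0.4, -0.2]
width: 51.1
```

{"method": "play_rows", "body": {
  "slide": [
    [0, 0, 50]
  ],
  "turn": [0],
  "fingers": [0.6]
}}

```text
clock: 34.6
eef_pos: [586.7, -277.5, 113.0]
tool_rot: [-3.116, -0.035, 0.036]
force: [0.9, -1.2, 0.2]
width: 51.2
```

{"method": "play_rows", "body": {
  "slide": [
    [50, 0, -50]
  ],
  "turn": [0],
  "fingers": [0.6]
}}

```text
clock: 34.72
eef_pos: [615.9, -272.7, 146.5]
tool_rot: [-3.104, -0.015, 0.032]
force: [2.6, -1.2, -0.1]
width: 50.8
```

{"method": "play_rows", "body": {
  "slide": [
    [0, 0, 0]
  ],
  "turn": [0],
  "fingers": [0.6]
}}

```text
clock: 34.85
eef_pos: [621.8, -271.2, 150.0]
tool_rot: [-3.107, -0.024, 0.038]
force: [0.1, -0.6, -0.6]
width: 50.9
```

```bash
python3 - <<'E'
from h import *
im,D=snap('scene',23); C=cloud('scene',D);X,Y,Z=C[...,0],C[...,1],C[...,2]
m=(abs(Z-50)<3)&(X>500)&(X<680)&(Y>-420)&(Y<-250); print('stand',cv2.minAreaRect(C[m][:,:2].astype(np.float32)))
move([[591.5,-316.5,150],[591.5,-316.5,112],[591.5,-316.5,67]],0.02)
print(ctrl.read_state()['qpos'].round(2))
E
```

```text
stand ((590.7046508789062, -317.2657470703125), (63.98137283325195, 66.55854797363281), 88.89013671875)
eef [ 617.3 -270.1  147. ] rot [-3.103 -0.016  0.036] w 51.0 t 34.9 F [-1.6  1.7 -1. ]
slide [-27.4  45.3  -5.2]
slide [-28.   46.8  32.7]
slide [-28.7  48.5  77.7]
turn 0.016 turn alt(half) -3.126 q7 -0.657
[ 0.06  0.84  0.62  1.53 -0.6   0.98 -0.66]
```

{"method": "play_rows", "body": {
  "slide": [
    [-27, 45, -5],
    [-28, 46, 10],
    [-28, 46, 22],
    [-28, 46, 22],
    [-28, 46, 22]
  ],
  "turn": [0.016, 0.016, 0.016, 0.016, 0.016],
  "fingers": [0.6, 0.6, 0.6, 0.6, 0.6]
}}

```text
clock: 35.52
eef_pos: [592.0, -315.1, 122.7]
tool_rot: [-3.102, -0.016, 0.021]
force: [-0.9, 0.2, -0.8]
width: 51.1
```

```bash
python3 - <<'E'
from h import *
snap('scene',24,(390,200,480,290),7)
move([[591.5,-316.5,112],[591.5,-316.5,67]],0.02)
E
```

```text
eef [ 592.  -315.5  123. ] rot [-3.103 -0.016  0.021] w 51.3 t 35.575 F [ 0.6 -0.8 -0.4]
slide [-0.7  1.4 10.9]
slide [-1.4  3.2 55.9]
turn 0.001 turn alt(half) -3.141 q7 -0.578
```

View pics/scene24c.png

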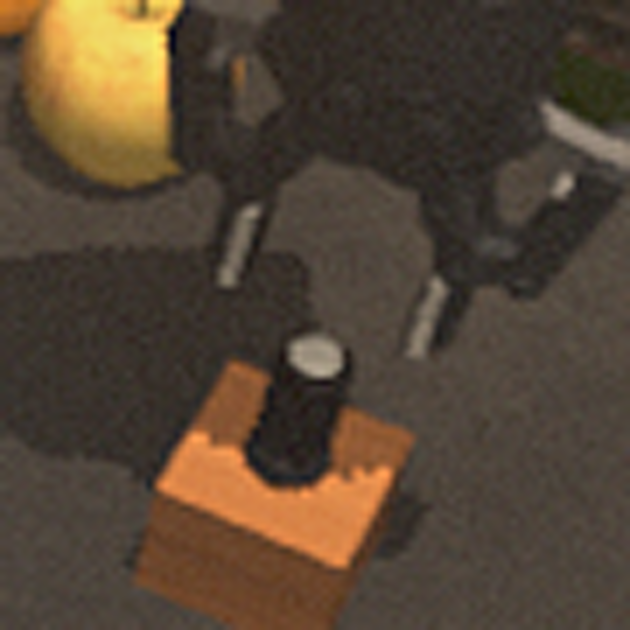

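{"method": "play_rows", "body": {
  "slide": [
    [-1, 2, 25],
    [-1, 3, 45],
    [-1, 3, 54],
    [-1, 3, 54],
    [-1, 3, 54]
  ],
  "turn": [0, 0, 0, 0, 0],
  "fingers": [0.6, 0.6, 0.6, 0.6, 0.6]
}}

```text
clock: 36.2
eef_pos: [592.3, -316.8, 69.6]
tool_rot: [-3.104, -0.017, 0.021]
force: [0.5, -0.5, -0.2]
width: 51.5
```

{"method": "play_rows", "body": {
  "slide": [
    [0, 0, 0],
    [0, 0, 0],
    [0, 0, 0],
    [0, 0, 0],
    [0, 0, 0]
  ],
  "turn": [0, 0, 0, 0, 0],
  "fingers": [0.4, 0.2, 0.0, 0.0, 0.0]
}}

```text
clock: 36.83
eef_pos: [592.7, -317.2, 70.5]
tool_rot: [-3.104, -0.018, 0.021]
force: [-0.2, 0.4, 6.1]
width: 23.3
```

```bash
python3 - <<'E'
from h import *
snap('scene',25,(390,200,480,290),7)
move([[591.5,-316.5,67]],0.02)
print(ctrl.read_state()['qpos'].round(2))
E
```

```text
eef [ 592.7 -317.2   70.5] rot [-3.104 -0.018  0.021] w 23.0 t 36.875 F [-0.4  1.4  5.8]
slide [-1.2 -0.6  3.5]
turn 0.001 turn alt(half) -3.141 q7 -0.539
[ 0.17  0.92  0.56  1.58 -0.67  0.84 -0.54]
```

View pics/scene25c.png

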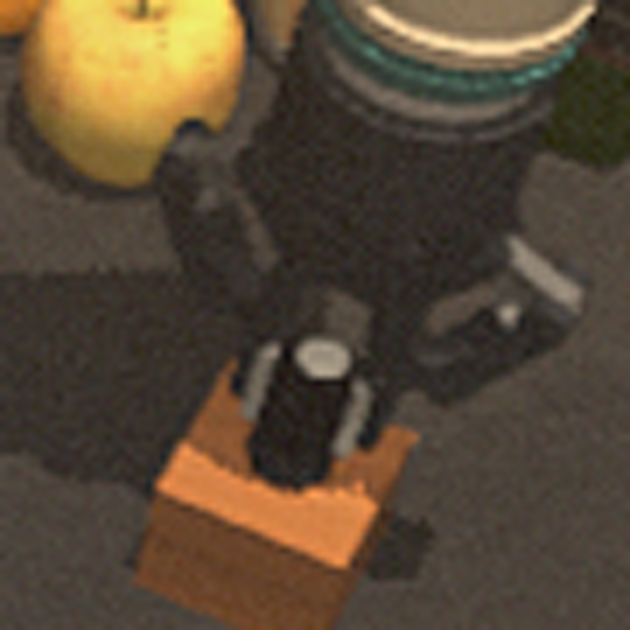

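```bash
python3 - <<'E'
from h import *
move([[592.7,-317.2,100.5],[592.7,-317.2,150.5]],0.02)
E
```

```text
eef [ 592.7 -317.2   70.5] rot [-3.104 -0.018  0.021] w 23.0 t 36.875 F [-0.4  1.4  5.8]
slide [  0.6  -1.1 -30. ]
slide [  1.5  -3.  -79.9]
turn 0.001 turn alt(half) -3.141 q7 -0.539
```

{"method": "play_rows", "body": {
  "slide": [
    [0, 0, -12],
    [0.6, -1, -30],
    [1, -2, -55],
    [1.5, -3, -80],
    [1.5, -3, -80]
  ],
  "turn": [0, 0, 0, 0, 0],
  "fingers": [0, 0, 0, 0, 0]
}}

```text
clock: 37.5
eef_pos: [594.1, -318.4, 153.5]
tool_rot: [-3.107, -0.023, 0.021]
force: [-0.6, -0.2, -1.6]
width: 23.2
```

```bash
python3 - <<'E'
from h import *
snap('scene',26,(380,150,480,290),6)
move([[592.7,-317.2,150.5]],0.02)
E
```

```text
eef [ 593.2 -317.5  151.8] rot [-3.105 -0.02   0.021] w 22.8 t 37.55 F [ 0.5 -0.2 -1.8]
slide [-0.6 -0.3  1.3]
turn 0.001 turn alt(half) -3.14 q7 -0.595
```

View pics/scene26c.png

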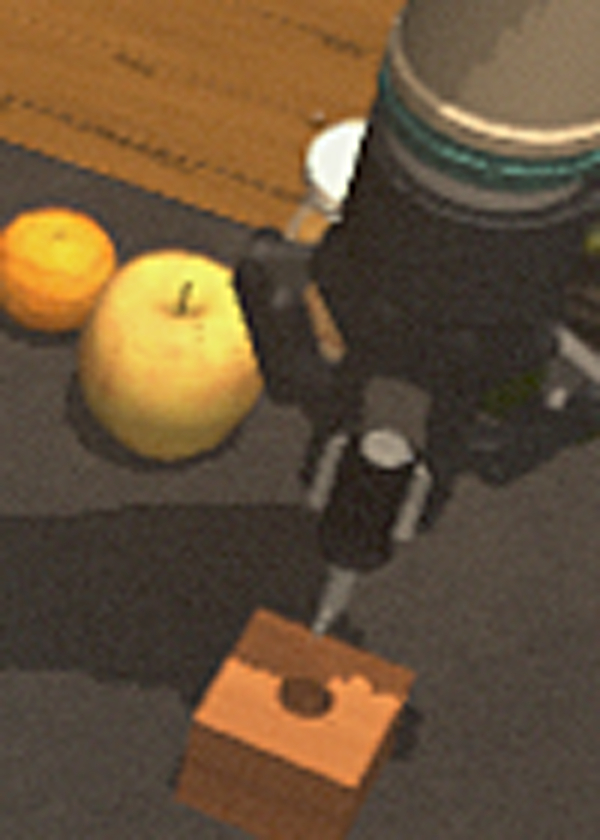

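```bash
python3 - <<'E'
from h import *
im=cv2.imread('pics/scene26.png'); cv2.imwrite('pics/z.png',cv2.resize(im[235:275,415:455],None,fx=15,fy=15,interpolation=cv2.INTER_NEAREST))
s=ctrl.read_state(); T=s['eef_pos']; R=Ro.from_euler('xyz',s['tool_rot']).as_matrix()
print('vertical',proj('scene',T+[0,0,-65.5]),'tool aligned',proj('scene',T+R[:,2]*65.5), T+R[:,2]*65.5)
print(onz('scene',433,255.3,86.3))
E
```

```text
vertical [434.17596612 254.60575369] tool aligned [433.34430148 253.80374176] [ 594.51809384 -315.09142119   86.32930881]
[ 590.02528361 -315.94171279   86.3       ]
```

View pics/z.png

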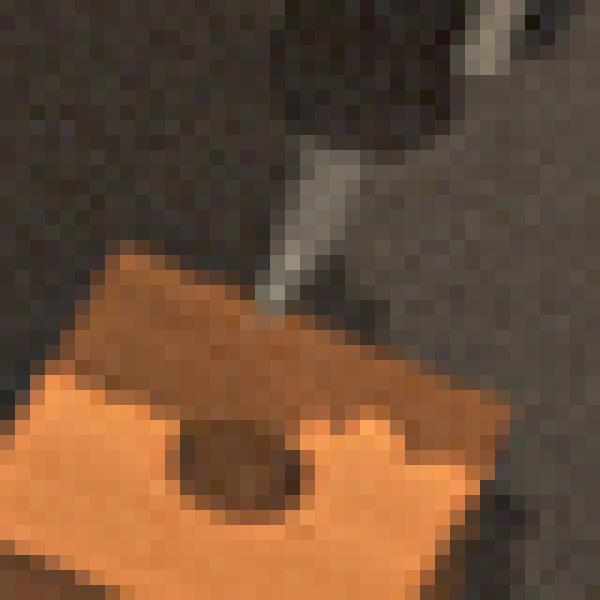

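```bash
python3 - <<'E'
from h import *
print(onz('scene',431,266.5,50))
im,D=snap('top',27,(255,185,385,275),6)
im,D=snap('scene',27,(260,200,380,290),6)
E
```

```text
[ 588.82412032 -318.53686115   50.        ]
```

View pics/top27c.png

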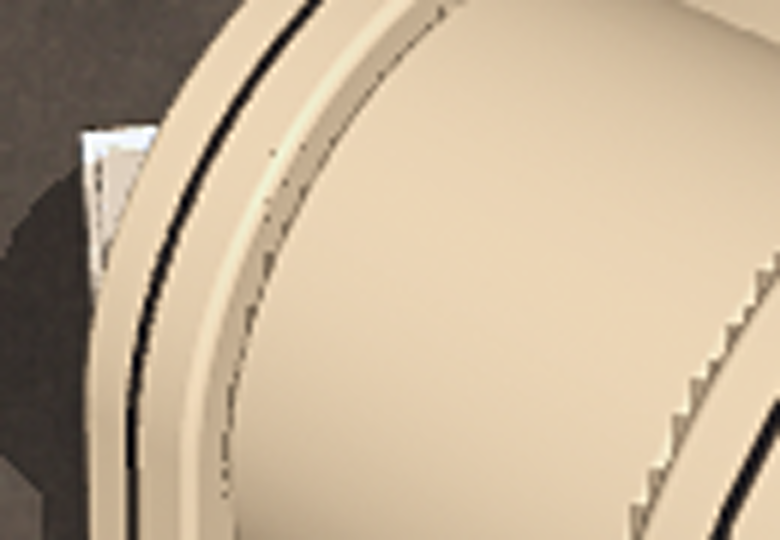

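View pics/scene27c.png

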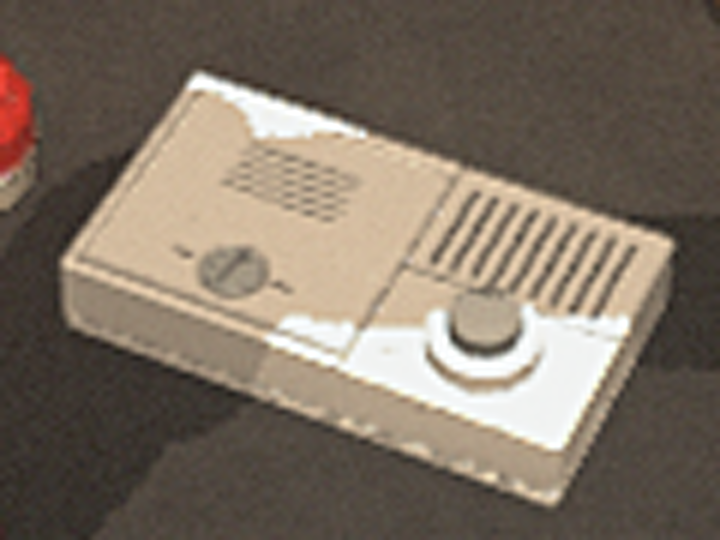

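```bash
python3 - <<'E'
from h import *
im=cv2.imread('pics/scene27.png');D=np.load('pics/scene27.npy');C=cloud('scene',D);X,Y,Z=C[...,0],C[...,1],C[...,2]
m=(abs(Z-39.4)<4)&(X>430)&(X<640)&(Y>-200)&(Y<95); r=cv2.minAreaRect(C[m][:,:2].astype(np.float32)); print(r)
ctr=np.array(r[0]); th=np.radians(r[2]); c,s=np.cos(th),np.sin(th)
cam_=onz('scene',298.8,245,41); d=cam_[:2]-ctr; print('cam',cam_,'local',[c*d[0]+s*d[1],-s*d[0]+c*d[1]])
b=onz('scene',341.3,253.3,50);print('btn',b, 'local',[c*(b-0)[0]]);d=b[:2]-ctr; print([c*d[0]+s*d[1],-s*d[0]+c*d[1]])
m=(Z>46)&(Z<56)&(X>490)&(X<545)&(Y>-150)&(Y<-95); t=m&(Z>49); print('button top',t.sum(),C[t].mean(0),cv2.minEnclosingCircle(C[t][:,:2].astype(np.float32)))
m=(abs(X-545)<60)&(Y<70)&(Y>-30)&(Z>30)&(Z<55); P=C[m]; k=np.linalg.lstsq(np.c_[P[:,:2],np.ones(len(P))],P[:,2],rcond=None)[0]; print('plane',k,np.median(P[:,2]))
cv2.imwrite('pics/z.png',cv2.resize(im[230:260,282:316],None,fx=20,fy=20,interpolation=cv2.INTER_CUBIC))
E
```

```text
((541.2672119140625, -37.367706298828125), (123.49467468261719, 266.19134521484375), 3.5679333209991455)
cam [505.73059453 -21.05829744  41.        ] local [np.float64(-34.452771026772105), np.float64(18.48930938344951)]
btn [ 524.71069032 -123.70404937   50.        ] local [np.float64(523.6936509522556)]
[np.float64(-21.897308873689607), np.float64(-85.13865401024606)]
button top 114 [ 511.30155403 -127.8759319    51.41017903] ((517.3018798828125, -125.17848205566406), 23.910259246826172)
plane [ 1.33794526e-03 -4.07677655e-03  3.80516934e+01] 38.85852614871692
```

View pics/z.png

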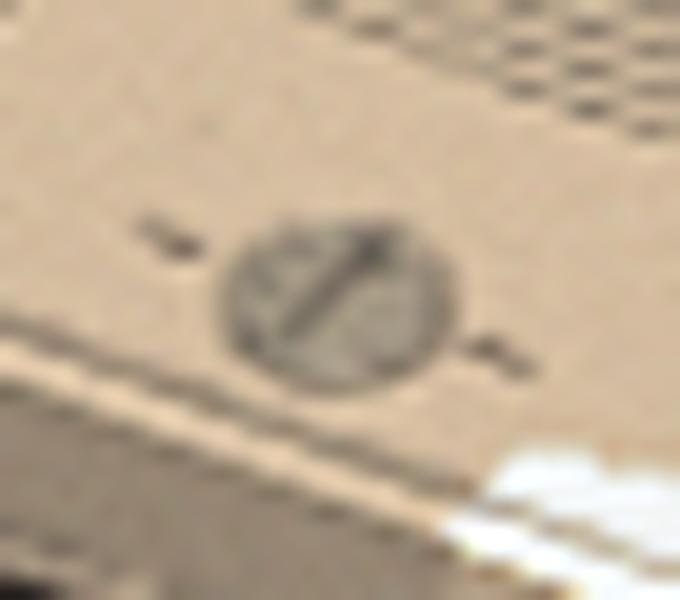

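```bash
python3 - <<'E'
from h import *
f=lambda x,y:((x+.5)/20-.5+282,(y+.5)/20-.5+230)
a=onz('scene',*f(290,345),41);b=onz('scene',*f(380,240),41);c0=onz('scene',*f(337,305),41)
print(a,b,(a+b)/2,c0,'slot yaw',np.arctan2(*(b-a)[:2][::-1]))
# marks beside the cam
m1=onz('scene',*f(168,238),40);m2=onz('scene',*f(502,357),40);print('marks mid',(m1+m2)/2)
# corners of alarm at z=40 in scene27: find via Y-slices of edges
D=np.load('pics/scene27.npy');C=cloud('scene',D);X,Y,Z=C[...,0],C[...,1],C[...,2]
m=(Z>33)&(Z<44)&(X>430)&(X<640)&(Y>-200)&(Y<78); P=C[m][:,:2]
th=.0624; R2=np.array([[np.cos(th),np.sin(th)],[-np.sin(th),np.cos(th)]]); L=(P-[544.2,-60.6])@R2.T
print('scene local extents x',np.percentile(L[:,0],[.5,99.5]),'y min',np.percentile(L[:,1],.5))
s=ctrl.read_state(); T=s['eef_pos']; R=Ro.from_euler('xyz',s['tool_rot']).as_matrix()
q=T+R[:,2]*65.5; print('front corner',proj('scene',q-R[:,0]*7),'seen 432.6 255.8')
move([[508,-19.5,150]],.0624)
E
```

```text
[497.67935735 -18.15757555  41.        ] [517.31989806 -19.08990107  41.        ] [507.4996277  -18.62373831  41.        ] [505.85515386 -19.82337655  41.        ] slot yaw -0.04743383556485424
marks mid [507.52277834 -18.44604769  40.        ]
scene local extents x [-62.26411685  58.58740713] y min -108.4049477475343
front corner [431.49645454 256.69539219] seen 432.6 255.8
eef [ 592.3 -316.6  149.8] rot [-3.103 -0.017  0.021] w 22.7 t 37.65 F [-0.7  0.1 -1.8]
slide [ -78.  -298.6   10. ]
turn -0.041 turn alt(half) 3.1 q7 -0.595
```

{"method": "play_rows", "body": {
  "slide": [
    [-8, -40, 0],
    [-24, -95, 0],
    [-40, -150, 0],
    [-54, -200, 0],
    [-65, -245, 0]
  ],
  "turn": [0, 0, 0.01, 0.01, 0.01],
  "fingers": [0, 0, 0, 0, 0]
}}

```text
clock: 38.28
eef_pos: [520.5, -70.9, 157.2]
tool_rot: [-3.102, -0.015, 0.012]
force: [0.5, 0.6, -1.2]
width: 22.6
```

{"method": "play_rows", "body": {
  "slide": [
    [0, 0, 0],
    [0, 0, 0]
  ],
  "turn": [0, 0],
  "fingers": [0, 0]
}}

```text
clock: 38.52
eef_pos: [520.3, -71.1, 156.7]
tool_rot: [-3.103, -0.014, 0.012]
force: [0.6, -0.5, -1.5]
width: 23.2
```

```bash
python3 - <<'E'
from h import *
s=ctrl.read_state(); R=Ro.from_euler('xyz',s['tool_rot']).as_matrix(); print(R[:,2])
move([[507.3,-21.1,140],[507.3,-21.1,120]],0.01)
print(s['qpos'].round(2))
E
```

```text
[ 0.01327356  0.03888317 -0.9991556 ]
eef [520.3 -71.1 156.7] rot [-3.103 -0.014  0.012] w 23.2 t 38.525 F [ 0.6 -0.5 -1.5]
slide [-12.6 -49.5  18.5]
slide [-12.9 -48.7  38.5]
turn 0.002 turn alt(half) -3.139 q7 -0.828
[-0.32  0.64  0.66  1.96 -0.63  0.75 -0.83]
```

{"method": "play_rows", "body": {
  "slide": [
    [-6, -25, 8],
    [-12, -48, 20],
    [-13, -49, 35],
    [-13, -49, 36],
    [-13, -49, 36]
  ],
  "turn": [0, 0, 0, 0, 0],
  "fingers": [0, 0, 0, 0, 0]
}}

```text
clock: 39.15
eef_pos: [507.5, -22.3, 122.4]
tool_rot: [-3.104, -0.014, 0.01]
force: [0.3, 0.5, -0.9]
width: 23.2
```

```bash
python3 - <<'E'
from h import *
s=ctrl.read_state(); T=s['eef_pos'];R=Ro.from_euler('xyz',s['tool_rot']).as_matrix()
move([[507.3,-21.1,120]],0.01)
im,D=snap('scene',28,(260,200,360,275),8)
q=T+R[:,2]*65.5; print('tip pred',q, proj('scene',q), 'slot',proj('scene',[508,-18.7,41]))
cv2.imwrite('pics/z.png',cv2.resize(im[225:260,282:322],None,fx=18,fy=18,interpolation=cv2.INTER_NEAREST))
E
```

```text
eef [507.5 -22.3 122.4] rot [-3.104 -0.014  0.01 ] w 23.2 t 39.15 F [ 0.3  0.5 -0.9]
slide [-0.3 -1.2  2.5]
turn 0.0 turn alt(half) -3.141 q7 -0.848
tip pred [508.44831635 -19.87105258  56.98765007] [298.83559798 239.53548443] slot [298.4191247  244.01229408]
```

View pics/scene28c.png

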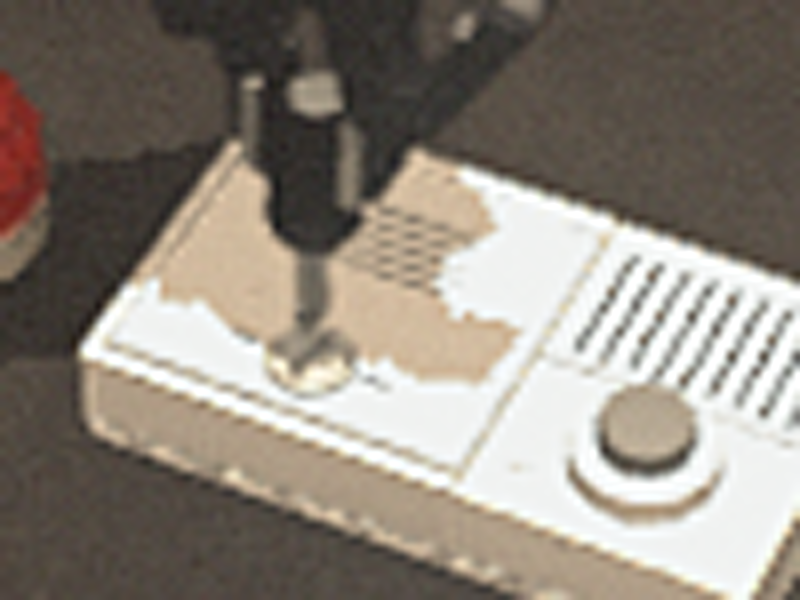

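View pics/z.png

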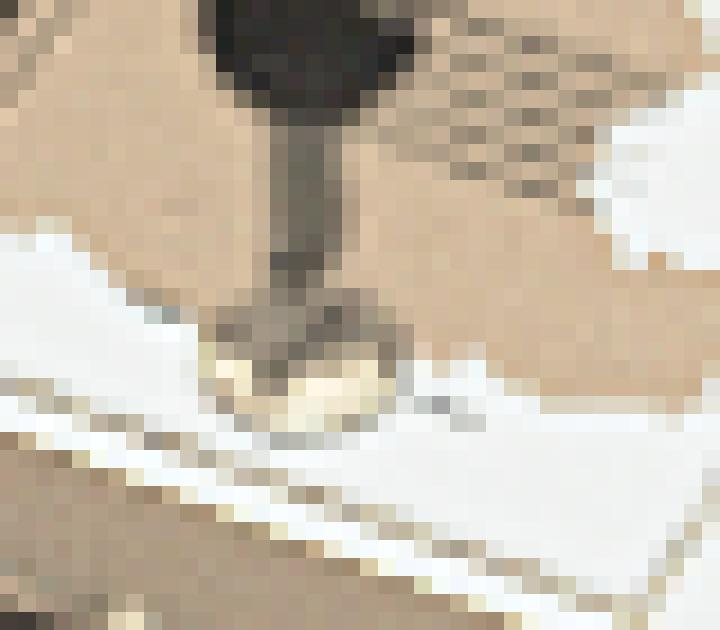

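```bash
python3 - <<'E'
from h import *
move([[507.2,-21.1,109],[507.2,-21.1,104],[507.2,-21.1,101]],0.01)
E
```

```text
eef [507.7 -22.2 122.7] rot [-3.104 -0.015  0.011] w 23.4 t 39.2 F [ 0.5  1.2 -1.3]
slide [-0.6 -0.6 13.7]
slide [-0.7 -0.4 18.7]
slide [-0.8 -0.3 21.7]
turn 0.001 turn alt(half) -3.141 q7 -0.848
```

{"method": "play_rows", "body": {
  "slide": [
    [-0.6, -0.6, 10],
    [-0.6, -0.6, 14],
    [-0.7, -0.5, 17],
    [-0.7, -0.5, 19],
    [-0.7, -0.5, 19]
  ],
  "turn": [0, 0, 0, 0, 0],
  "fingers": [0, 0, 0, 0, 0]
}}

```text
clock: 39.83
eef_pos: [507.2, -21.0, 103.6]
tool_rot: [-3.104, -0.014, 0.01]
force: [-0.4, -0.1, 0.1]
width: 23.0
```

```bash
python3 - <<'E'
from h import *
s=ctrl.read_state(); T=s['eef_pos'];R=Ro.from_euler('xyz',s['tool_rot']).as_matrix()
move([[507.3,-21.1,101]],0.01)
im,D=snap('scene',29)
print('tip',T+R[:,2]*65.5)
cv2.imwrite('pics/z.png',cv2.resize(im[225:260,282:322],None,fx=18,fy=18,interpolation=cv2.INTER_NEAREST))
E
```

```text
eef [507.2 -21.  103.6] rot [-3.104 -0.014  0.01 ] w 23.0 t 39.825 F [-0.4 -0.1  0.1]
slide [0.1 0.2 2.6]
turn 0.0 turn alt(half) -3.141 q7 -0.819
tip [508.1205042  -18.54684142  38.16094436]
```

View pics/z.png

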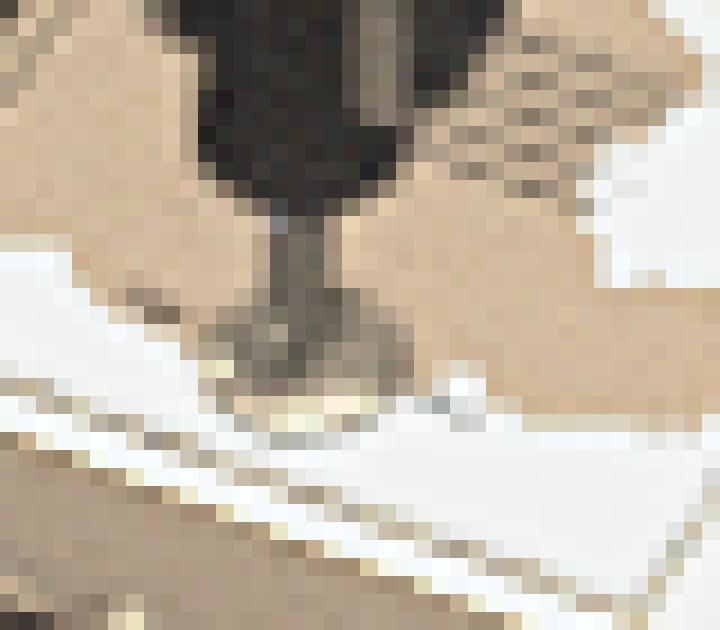

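{"method": "play_rows", "body": {
  "slide": [
    [0, 0, 1.5],
    [0, 0, 3],
    [0, 0, 3]
  ],
  "turn": [0, 0, 0],
  "fingers": [0, 0, 0]
}}

```text
clock: 40.25
eef_pos: [507.2, -20.9, 100.6]
tool_rot: [-3.104, -0.014, 0.011]
force: [0.5, 0.0, -1.1]
width: 23.0
```

{"method": "play_rows", "body": {
  "slide": [
    [0, 0, 0.5],
    [0, 0, 0.5],
    [0, 0, 0.5],
    [0, 0, 0.5],
    [0, 0, 0.5]
  ],
  "turn": [0.14, 0.28, 0.42, 0.56, 0.7],
  "fingers": [0, 0, 0, 0, 0]
}}

```text
clock: 40.88
eef_pos: [507.3, -20.4, 100.3]
tool_rot: [-3.103, 0.014, -0.693]
force: [-0.4, 0.8, 1.0]
width: 23.0
```

```bash
python3 - <<'E'
from h import *
s=ctrl.read_state(); T=s['eef_pos'];R=Ro.from_euler('xyz',s['tool_rot']).as_matrix()
move([[507.3,-21.0,100.5]],0.01-1.6)
print(s['torque'].round(3),s['qpos'].round(2))
print('tip',T+R[:,2]*65.5)
E
```

```text
eef [507.3 -20.4 100.3] rot [-3.103  0.014 -0.693] w 23.0 t 40.875 F [-0.4  0.8  1. ]
slide [ 0.4  0.5 -0.3]
turn 0.897 turn alt(half) -2.245 q7 -1.351
[0.108 0.089 0.025] [-0.47  0.76  0.76  2.05 -0.92  0.7  -1.35]
tip [508.22969585 -17.85290002  34.82881698]
```

{"method": "play_rows", "body": {
  "slide": [
    [0, 0, 0],
    [0, 0, 0],
    [0.3, 0.3, 0],
    [0.3, 0.3, 0]
  ],
  "turn": [0.14, 0.28, 0.42, 0.5],
  "fingers": [0, 0, 0, 0]
}}

```text
clock: 41.38
eef_pos: [507.4, -20.2, 100.3]
tool_rot: [-3.114, 0.032, -1.195]
force: [0.5, 0.8, 0.0]
width: 23.4
```

```bash
python3 - <<'E'
from h import *
s=ctrl.read_state(); T=s['eef_pos'];R=Ro.from_euler('xyz',s['tool_rot']).as_matrix()
move([[507.3,-21.0,100.5]],0.01-1.6)
print(s['torque'].round(3),s['qpos'].round(2))
print('tip',T+R[:,2]*65.5)
E
```

```text
eef [507.4 -20.2 100.3] rot [-3.114  0.032 -1.195] w 23.4 t 41.375 F [0.5 0.8 0. ]
slide [ 0.7  0.4 -0.2]
turn 0.395 turn alt(half) -2.747 q7 -1.762
[0.218 0.021 0.022] [-0.53  0.81  0.88  2.05 -1.01  0.78 -1.76]
tip [508.32740601 -17.62146672  34.85534391]
```

{"method": "play_rows", "body": {
  "slide": [
    [0.4, 0.2, 0],
    [0.7, 0.4, 0],
    [0.7, 0.4, 0],
    [0.7, 0.4, 0]
  ],
  "turn": [0.14, 0.28, 0.38, 0.4],
  "fingers": [0, 0, 0, 0]
}}

```text
clock: 41.88
eef_pos: [507.5, -20.3, 100.3]
tool_rot: [-3.129, 0.041, -1.594]
force: [0.5, 1.9, 0.4]
width: 23.4
```

```bash
python3 - <<'E'
from h import *
s=ctrl.read_state(); T=s['eef_pos'];R=Ro.from_euler('xyz',s['tool_rot']).as_matrix()
move([[507.3,-21.0,100.5]],0.01-1.6)
print(s['torque'].round(3),s['qpos'].round(2))
print('tip',T+R[:,2]*65.5)
E
```

```text
eef [507.5 -20.3 100.3] rot [-3.129  0.041 -1.594] w 23.4 t 41.875 F [0.5 1.9 0.4]
slide [ 0.7  0.2 -0.3]
turn -0.004 turn alt(half) 3.137 q7 -2.118
[ 0.366 -0.087  0.081] [-0.55  0.84  0.94  2.05 -1.05  0.82 -2.12]
tip [508.43620112 -17.63108038  34.83776681]
```

{"method": "play_rows", "body": {
  "slide": [
    [0, 0, 0],
    [0, 0, 0],
    [0, 0, 0]
  ],
  "turn": [0.06, 0.1, 0.1],
  "fingers": [0, 0, 0]
}}

```text
clock: 42.25
eef_pos: [507.4, -20.1, 100.3]
tool_rot: [-3.133, 0.042, -1.692]
force: [-0.7, 0.2, 0.4]
width: 23.1
```

```bash
python3 - <<'E'
from h import *
s=ctrl.read_state()
print(s['torque'].round(3),s['qpos'].round(2),s['force'].round(1))
im,D=snap('scene',30)
cv2.imwrite('pics/z.png',cv2.resize(im[205:260,275:330],None,fx=12,fy=12,interpolation=cv2.INTER_CUBIC))
E
```

```text
[0.211 0.105 0.255] [-0.56  0.85  0.95  2.05 -1.06  0.83 -2.21] [-0.7  0.2  0.4]
```

View pics/z.png

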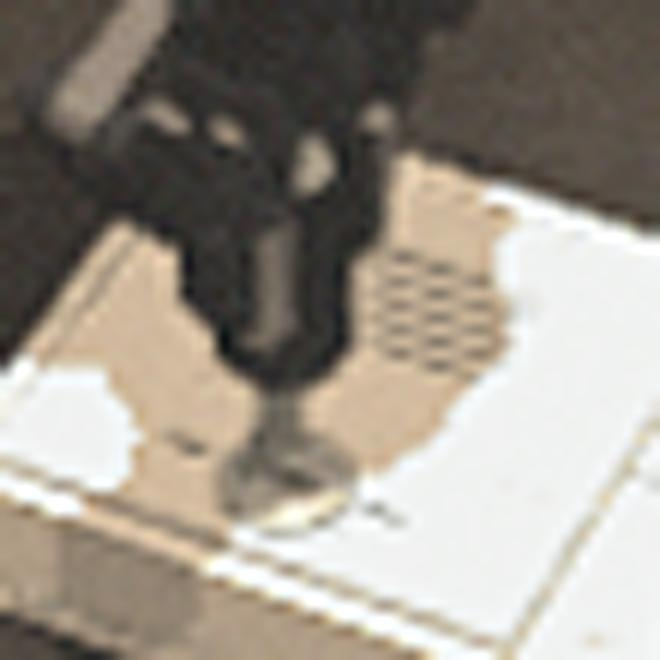

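{"method": "play_rows", "body": {
  "slide": [
    [0, 0, 0],
    [0, 0, 0],
    [0, 0, -10],
    [0, 0, -30],
    [0, 0, -50]
  ],
  "turn": [-0.06, -0.09, -0.09, -0.09, -0.09],
  "fingers": [0, 0, 0, 0, 0]
}}

```text
clock: 42.92
eef_pos: [506.5, -22.8, 151.3]
tool_rot: [-3.129, 0.041, -1.604]
force: [-0.8, 0.5, -0.2]
width: 22.9
```

```bash
python3 - <<'E'
from h import *
s=ctrl.read_state(); print(s['torque'].round(3),s['qpos'].round(2))
move([[507,-21,155]],.01)
im,D=snap('scene',31)
cv2.imwrite('pics/z.png',cv2.resize(im[205:260,275:345],None,fx=11,fy=11,interpolation=cv2.INTER_CUBIC))
E
```

```text
[-0.076 -0.044 -0.038] [-0.6   0.77  1.02  2.02 -0.93  0.9  -2.22]
eef [506.5 -22.8 151.3] rot [-3.129  0.041 -1.604] w 22.9 t 42.925 F [-0.8  0.5 -0.2]
slide [-1.9 -0.5 -3.6]
turn -1.614 turn alt(half) 1.528 q7 -2.221
```

View pics/z.png

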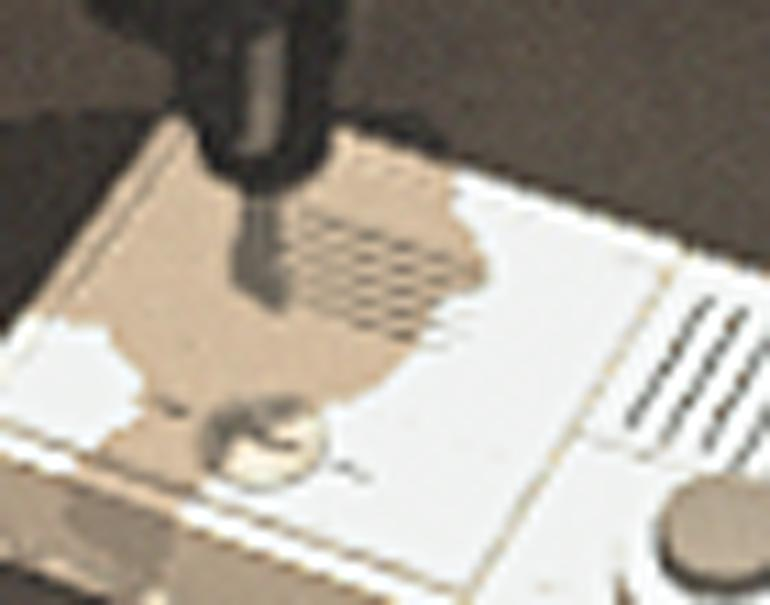

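{"method": "play_rows", "body": {
  "slide": [
    [0, 0, -5],
    [0, 0, -5],
    [0, 0, -5],
    [0, 0, -5],
    [0, 0, -5]
  ],
  "turn": [-0.18, -0.36, -0.54, -0.72, -0.9],
  "fingers": [0, 0, 0, 0, 0]
}}

```text
clock: 43.6
eef_pos: [507.5, -24.1, 158.5]
tool_rot: [-3.1, 0.012, -0.699]
force: [-0.2, -0.7, -0.9]
width: 23.2
```

{"method": "play_rows", "body": {
  "slide": [
    [0, 0, 0],
    [0, 0, 0],
    [0, 0, 0],
    [0, 0, 0],
    [0, 0, 0]
  ],
  "turn": [-0.18, -0.36, -0.54, -0.7, -0.7],
  "fingers": [0, 0, 0, 0, 0]
}}

```text
clock: 44.22
eef_pos: [507.3, -24.5, 158.7]
tool_rot: [-3.102, -0.018, -0.003]
force: [-0.6, -0.4, -1.3]
width: 23.0
```

```bash
python3 - <<'E'
from h import *
im,D=snap('scene',32,(400,220,480,300),8); C=cloud('scene',D);X,Y,Z=C[...,0],C[...,1],C[...,2]
m=(abs(Z-50)<3)&(X>500)&(X<680)&(Y>-420)&(Y<-250); print('stand',cv2.minAreaRect(C[m][:,:2].astype(np.float32)))
s=ctrl.read_state(); print(s['torque'].round(3),s['qpos'].round(2))
move([[592.5,-318,155]],.01)
E
```

```text
stand ((591.1467895507812, -317.4417419433594), (64.15067291259766, 67.70240783691406), 89.44617462158203)
[-0.088  0.056 -0.055] [-0.38  0.6   0.6   2.01 -0.59  0.69 -0.97]
eef [507.3 -24.5 158.6] rot [-3.102 -0.018 -0.004] w 23.0 t 44.275 F [-0.7  0.1 -0.9]
slide [ 86.2 293.1  -6.4]
turn -0.014 turn alt(half) 3.128 q7 -0.971
```

View pics/scene32c.png

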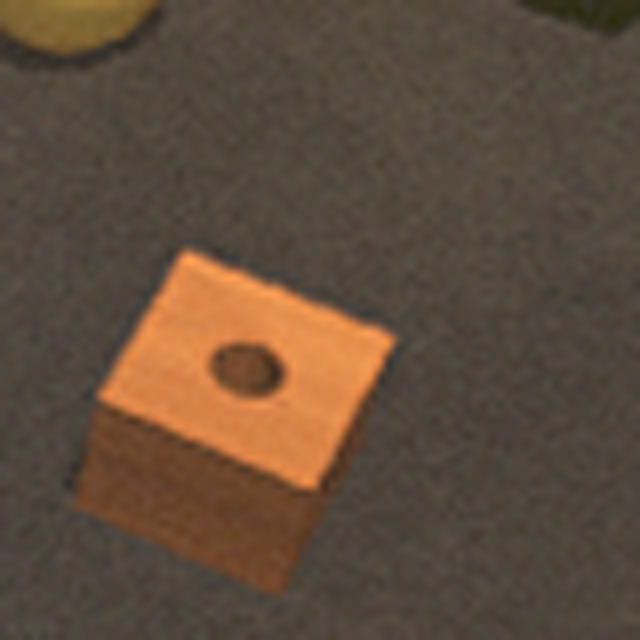

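{"method": "play_rows", "body": {
  "slide": [
    [16, 45, 0],
    [34, 105, -4],
    [52, 165, -4],
    [70, 225, -4],
    [83, 280, -4]
  ],
  "turn": [0, 0, 0, 0, 0],
  "fingers": [0, 0, 0, 0, 0]
}}

```text
clock: 44.9
eef_pos: [589.7, -306.9, 152.7]
tool_rot: [-3.103, -0.017, -0.007]
force: [1.0, 1.0, -0.1]
width: 22.9
```

{"method": "play_rows", "body": {
  "slide": [
    [0, 0, 0],
    [0, 0, 0]
  ],
  "turn": [0, 0],
  "fingers": [0, 0]
}}

```text
clock: 45.15
eef_pos: [589.2, -306.4, 151.9]
tool_rot: [-3.102, -0.016, -0.009]
force: [0.5, 1.1, -1.3]
width: 22.9
```

```bash
python3 - <<'E'
from h import *
s=ctrl.read_state(); T=s['eef_pos'];R=Ro.from_euler('xyz',s['tool_rot']).as_matrix(); off=R[:,2]*65.5; print(off)
h=np.array([592,-316.6,0])
g=h-[off[0],off[1],0]
move([g+[0,0,128],g+[0,0,71]],.01)
E
```

```text
[  1.04110345   2.60680503 -65.43982481]
eef [ 589.2 -306.4  151.9] rot [-3.102 -0.016 -0.009] w 22.9 t 45.15 F [ 0.5  1.1 -1.3]
slide [ 1.5 13.8 23.4]
slide [ 0.6 16.  80.4]
turn -0.019 turn alt(half) 3.122 q7 -0.672
```

{"method": "play_rows", "body": {
  "slide": [
    [1, 7, 0],
    [1.5, 13, 8],
    [1.5, 13.5, 18],
    [1.5, 13.5, 19],
    [1.5, 13.5, 19]
  ],
  "turn": [0, 0, 0, 0, 0],
  "fingers": [0, 0, 0, 0, 0]
}}

```text
clock: 45.78
eef_pos: [590.8, -318.8, 132.1]
tool_rot: [-3.101, -0.015, -0.009]
force: [0.6, -0.6, -1.2]
width: 23.0
```

```bash
python3 - <<'E'
from h import *
im,D=snap('scene',33)
cv2.imwrite('pics/z.png',cv2.resize(im[230:290,400:470],None,fx=11,fy=11,interpolation=cv2.INTER_CUBIC))
s=ctrl.read_state(); T=s['eef_pos'];R=Ro.from_euler('xyz',s['tool_rot']).as_matrix(); off=R[:,2]*65.5; print(T+off)
h=np.array([592,-316.6,0])
g=h-[off[0],off[1],0]
move([g+[0,0,100],g+[0,0,71]],.01)
E
```

```text
[ 592.03386012 -316.39928812   67.02953847]
eef [ 591.  -319.   132.5] rot [-3.102 -0.016 -0.009] w 23.3 t 45.825 F [-0.3 -0.4 -0. ]
slide [-0.5  1.5 32.4]
slide [-1.   2.7 61.4]
turn -0.019 turn alt(half) 3.123 q7 -0.65
```

View pics/z.png

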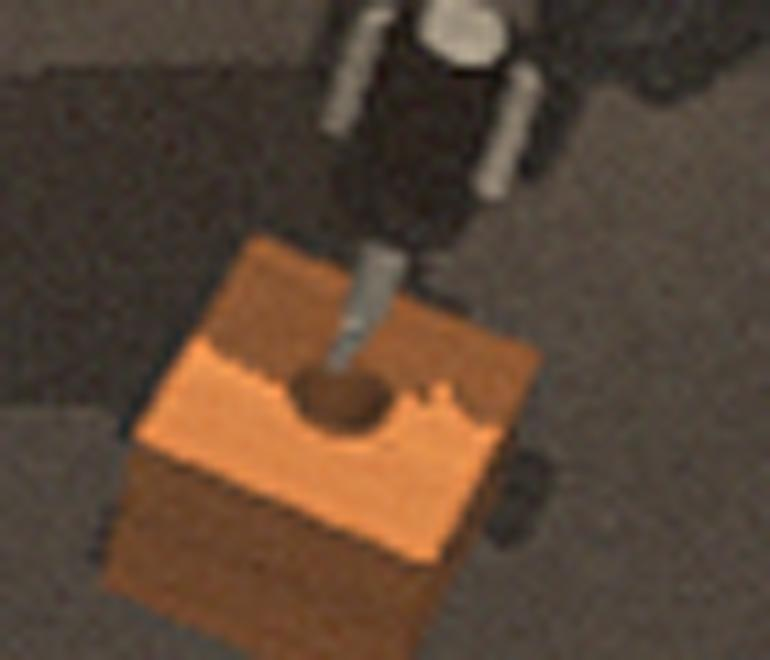

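{"method": "play_rows", "body": {
  "slide": [
    [0, -1, 10],
    [-0.3, -0.6, 20],
    [-0.5, 0, 33],
    [-0.8, 0.6, 45],
    [-0.8, 0.6, 45]
  ],
  "turn": [0, 0, 0, 0, 0],
  "fingers": [0, 0, 0, 0, 0]
}}

```text
clock: 46.45
eef_pos: [590.4, -317.4, 86.0]
tool_rot: [-3.101, -0.014, -0.009]
force: [-0.0, -0.6, -1.1]
width: 23.0
```

```bash
python3 - <<'E'
from h import *
im,D=snap('scene',34)
cv2.imwrite('pics/z.png',cv2.resize(im[230:290,400:470],None,fx=11,fy=11,interpolation=cv2.INTER_CUBIC))
s=ctrl.read_state(); T=s['eef_pos'];R=Ro.from_euler('xyz',s['tool_rot']).as_matrix(); off=R[:,2]*65.5; print(T+off,s['force'])
h=np.array([592,-315.6,0])
g=h-[off[0],off[1],0]
move([g+[0,0,76],g+[0,0,71]],.01)
E
```

```text
[ 591.5701352  -315.07575585   21.32266923] [-0.84871825  0.37745186 -0.66791114]
eef [ 590.6 -317.7   86.8] rot [-3.101 -0.015 -0.009] w 23.4 t 46.5 F [-0.8  0.4 -0.7]
slide [ 0.3  1.  10.7]
slide [ 0.2  1.2 15.7]
turn -0.019 turn alt(half) 3.122 q7 -0.621
```

View pics/z.png

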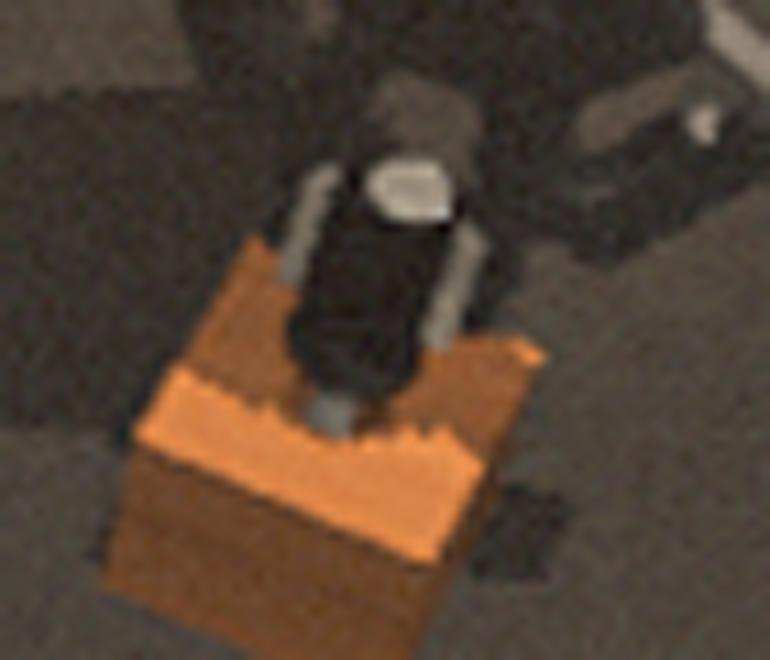

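{"method": "play_rows", "body": {
  "slide": [
    [0.2, 0.6, 7],
    [0.2, 1, 13],
    [0.2, 1.2, 15],
    [0.2, 1.2, 15]
  ],
  "turn": [0, 0, 0, 0],
  "fingers": [0, 0, 0, 0]
}}

```text
clock: 47.0
eef_pos: [591.0, -318.3, 71.6]
tool_rot: [-3.101, -0.014, -0.009]
force: [0.8, -0.4, -0.8]
width: 23.2
```

{"method": "play_rows", "body": {
  "slide": [
    [0, 0, 0],
    [0, 0, 0],
    [0, 0, 0],
    [0, 0, 0],
    [0, 0, 0]
  ],
  "turn": [0, 0, 0, 0, 0],
  "fingers": [0.3, 0.4, 0.6, 0.6, 0.6]
}}

```text
clock: 47.62
eef_pos: [591.0, -318.3, 71.6]
tool_rot: [-3.101, -0.014, -0.009]
force: [0.5, -0.4, 0.3]
width: 51.7
```

```bash
python3 - <<'E'
from h import *
im,D=snap('scene',35)
cv2.imwrite('pics/z.png',cv2.resize(im[230:290,400:470],None,fx=11,fy=11,interpolation=cv2.INTER_CUBIC))
s=ctrl.read_state();T=s['eef_pos']
move([T+[0,0,60],T+[0,0,100]],.01)
E
```

```text
eef [ 590.9 -318.3   71.6] rot [-3.101 -0.014 -0.009] w 51.4 t 47.675 F [-0.2 -1.1 -0.6]
slide [  0.9  -2.4 -59.9]
slide [  1.4  -4.  -99.9]
turn -0.019 turn alt(half) 3.122 q7 -0.611
```

View pics/z.png

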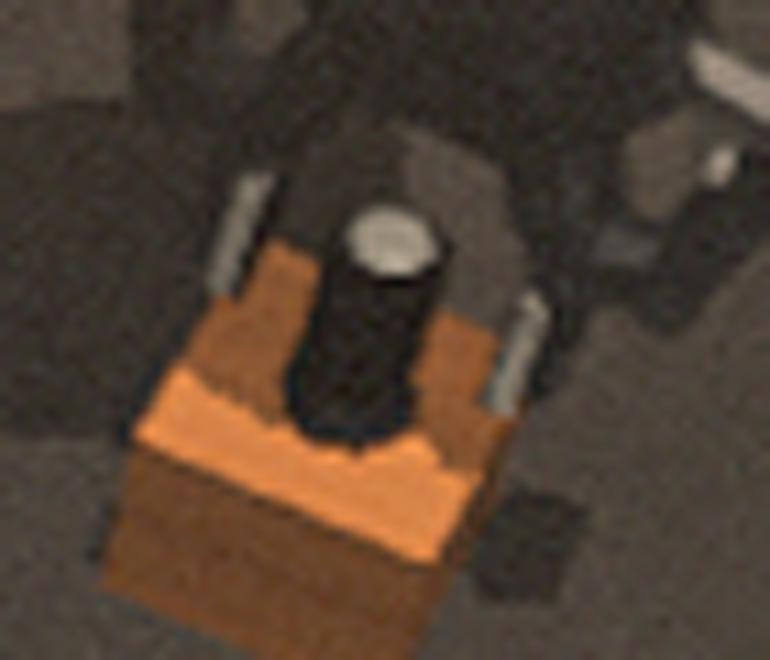

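Driver hangs in the stand. I'll lift straight up and go over to the button.

{"method": "play_rows", "body": {
  "slide": [
    [0.4, -1, -25],
    [0.9, -2.4, -60],
    [1.4, -4, -100],
    [1.4, -4, -100],
    [1.4, -4, -100]
  ],
  "turn": [0, 0, 0, 0, 0],
  "fingers": [0.6, 0.6, 0.6, 0.4, 0]
}}

```text
clock: 48.3
eef_pos: [590.6, -317.9, 171.3]
tool_rot: [-3.1, -0.014, -0.009]
force: [0.4, -1.0, -0.1]
width: 17.5
```

```bash
python3 - <<'E'
from h import *
im,D=snap('scene',36);C=cloud('scene',D);X,Y,Z=C[...,0],C[...,1],C[...,2]
hs=cv2.cvtColor(im,cv2.COLOR_BGR2HSV)
cv2.imwrite('pics/z.png',cv2.resize(im[215:275,325:365],None,fx=10,fy=10,interpolation=cv2.INTER_CUBIC))
cv2.imwrite('pics/z2.png',cv2.resize(im[215:305,400:480],None,fx=7,fy=7,interpolation=cv2.INTER_CUBIC))
t=np.load('pics/top0.npy'); C=cloud('top',t);X,Y,Z=C[...,0],C[...,1],C[...,2]
im0=cv2.imread('pics/top0.png'); cv2.imwrite('pics/z3.png',cv2.resize(im0[220:255,328:368],None,fx=14,fy=14,interpolation=cv2.INTER_CUBIC))
E
```

```text
(no output)
```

View pics/z.png

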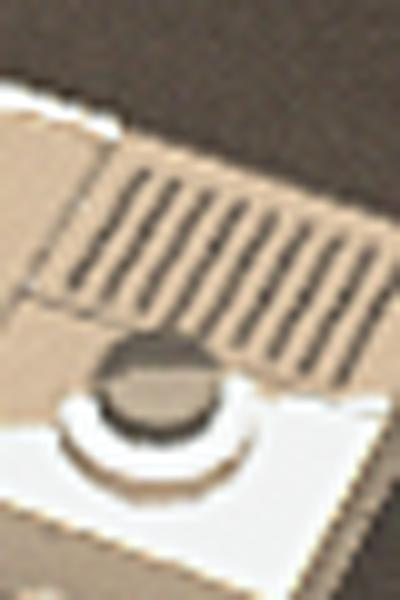

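View pics/z2.png

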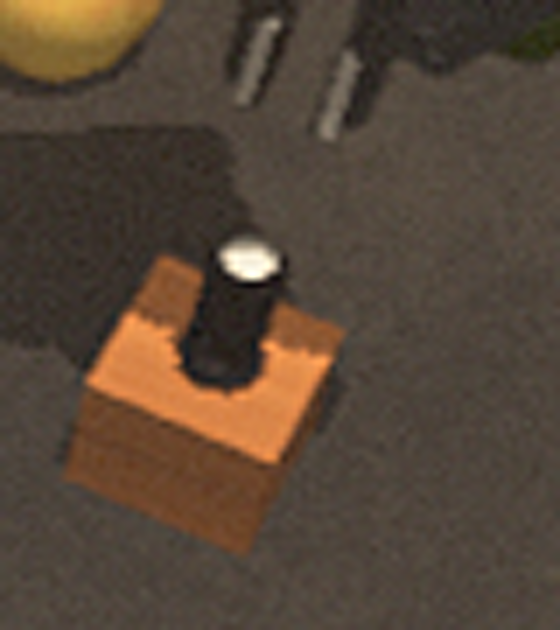

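View pics/z3.png

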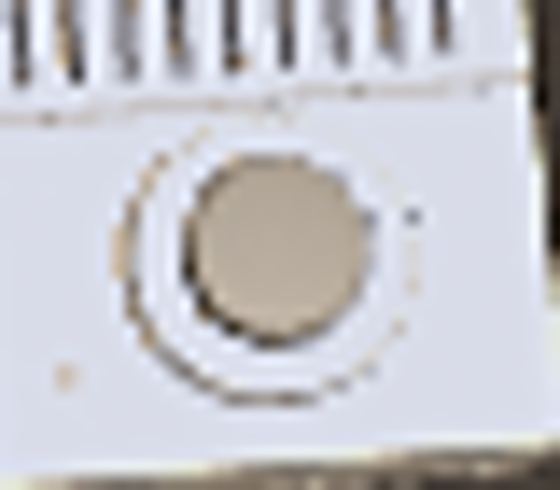

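```bash
python3 - <<'E'
from h import *
C=cloud('top',np.load('pics/top0.npy')); print('btn z',C[236:239,346:350,2].mean(), 'ring',C[230:246,336:360,2].round(0)[::3,::3])
C=cloud('scene',np.load('pics/scene36.npy')); print(C[252:255,339:342,2].mean())
for z in (50,52): print(onz('top',347.4,237.4,z),onz('scene',340.2,253.5,z), tri(340.2,253.5,347.4,237.4))
move([[523,-122,170],[523,-122,100]],.01)
E
```

```text
btn z 60.83007694172056 ring [[38. 39. 52. 54. 53. 52. 40. 37.]
 [40. 54. 49. 59. 60. 62. 49. 38.]
 [41. 48. 60. 60. 60. 63. 53. 52.]
 [42. 52. 60. 62. 60. 60. 51. 50.]
 [36. 52. 53. 61. 63. 62. 50. 40.]
 [37. 42. 51. 52. 53. 50. 50. 35.]]
59.543846382254664
[ 521.18124123 -124.84932178   50.        ] [ 522.92380146 -121.763131     50.        ] (array([ 520.04683603, -123.82343776,   54.31127841]), np.float64(1.473063030666137))
[ 520.8603278  -124.65288359   52.        ] [ 521.34721898 -122.46565669   52.        ] (array([ 520.04683603, -123.82343776,   54.31127841]), np.float64(1.473063030666137))
eef [ 590.4 -317.6  170.6] rot [-3.1   -0.013 -0.009] w 9.5 t 48.35 F [-0.2 -0.7 -0.8]
slide [ -69.1 -194.8    7.9]
slide [ -70.  -191.9   77.8]
turn -0.019 turn alt(half) 3.123 q7 -0.677
```

{"method": "play_rows", "body": {
  "slide": [
    [-15, -40, 4],
    [-32, -90, 8],
    [-48, -140, 8],
    [-64, -180, 8],
    [-73, -190, 8]
  ],
  "turn": [0, 0, 0, 0, 0],
  "fingers": [0, 0, 0, 0, 0]
}}

```text
clock: 48.98
eef_pos: [517.6, -123.1, 168.4]
tool_rot: [-3.097, -0.01, -0.005]
force: [0.8, -0.2, -0.3]
width: 0.1
```

{"method": "play_rows", "body": {
  "slide": [
    [0, 0, 0],
    [0, 0, 0]
  ],
  "turn": [0, 0],
  "fingers": [0, 0]
}}

```text
clock: 49.22
eef_pos: [518.0, -124.4, 168.1]
tool_rot: [-3.098, -0.01, -0.006]
force: [0.2, -0.8, -0.1]
width: 0.0
```

```bash
python3 - <<'E'
from h import *
move([[518.5,-124.2,100],[518.5,-124.2,66]],.01)
im,D=snap('top',37,(410,180,470,230),10)
C=cloud('top',D); X,Y,Z=C[...,0],C[...,1],C[...,2]
m=(abs(Z-50)<3)&(X>500)&(X<680)&(Y>-420)&(Y<-250); print('stand',cv2.minAreaRect(C[m][:,:2].astype(np.float32)))
E
```

```text
eef [ 518.  -124.4  168.1] rot [-3.098 -0.01  -0.006] w 0.0 t 49.225 F [ 0.2 -0.8 -0.1]
slide [-0.1  2.7 68.1]
slide [ -0.5   4.2 102. ]
turn -0.016 turn alt(half) 3.125 q7 -0.828
stand ((591.818603515625, -316.6445007324219), (64.05391693115234, 62.86848831176758), 88.73695373535156)
```

View pics/top37c.png

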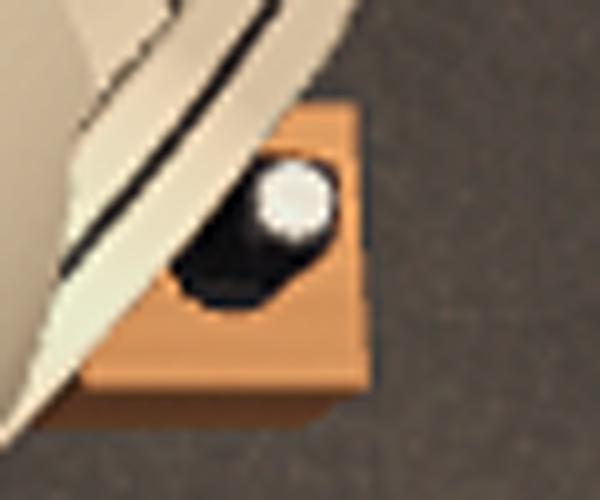

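Driver upright in the stand. Now lower onto the button.

{"method": "play_rows", "body": {
  "slide": [
    [0, 1.5, 40],
    [0, 3, 75],
    [-0.5, 4, 98],
    [-0.5, 4, 102],
    [-0.5, 4, 102]
  ],
  "turn": [0, 0, 0, 0, 0],
  "fingers": [0, 0, 0, 0, 0]
}}

```text
clock: 49.9
eef_pos: [519.0, -125.4, 66.4]
tool_rot: [-3.099, -0.01, -0.008]
force: [0.4, -0.1, 0.6]
width: -0.5
```

```bash
python3 - <<'E'
from h import *
move([[518.5,-124.2,54]],.01)
im,D=snap('scene',38,(310,205,380,275),9)
E
```

```text
eef [ 519.  -125.4   66.4] rot [-3.099 -0.01  -0.008] w -0.5 t 49.9 F [ 0.4 -0.1  0.6]
slide [-0.6 -0.6 12.4]
turn -0.018 turn alt(half) 3.124 q7 -0.699
```

View pics/scene38c.png

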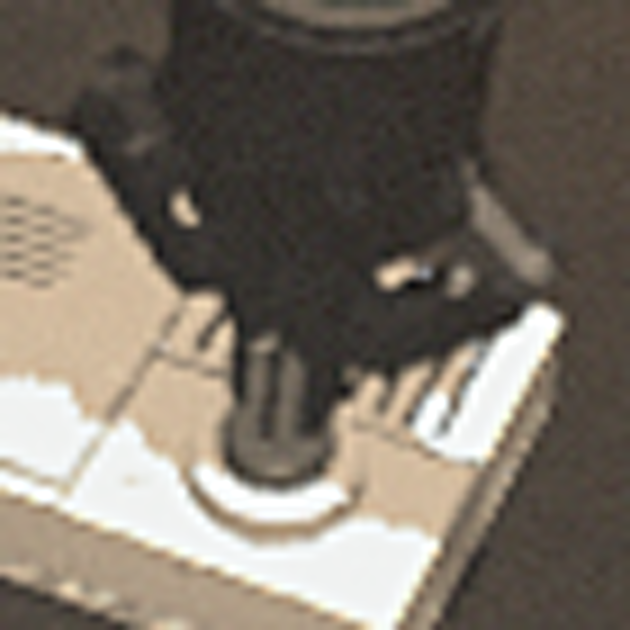

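{"method": "play_rows", "body": {
  "slide": [
    [0, 0, 4],
    [0, 0, 7],
    [0, 0, 9],
    [0, 0, 9]
  ],
  "turn": [0, 0, 0, 0],
  "fingers": [0, 0, 0, 0]
}}

```text
clock: 50.45
eef_pos: [520.2, -125.4, 58.2]
tool_rot: [-3.1, -0.013, -0.008]
force: [1.5, -1.8, 3.0]
width: -0.1
```

{"method": "play_rows", "body": {
  "slide": [
    [0, 0, 2],
    [0, 0, 3],
    [0, 0, 3]
  ],
  "turn": [0, 0, 0],
  "fingers": [0, 0, 0]
}}

```text
clock: 50.82
eef_pos: [520.3, -125.5, 56.1]
tool_rot: [-3.1, -0.014, -0.008]
force: [-1.4, -0.8, 11.8]
width: 0.1
```

{"method": "play_rows", "body": {
  "slide": [
    [0, 0, 2],
    [0, 0, 2.5],
    [0, 0, 2.5],
    [0, 0, 2.5],
    [0, 0, 2.5]
  ],
  "turn": [0, 0, 0, 0, 0],
  "fingers": [0, 0, 0, 0, 0]
}}

```text
clock: 51.45
eef_pos: [520.3, -125.5, 55.7]
tool_rot: [-3.099, -0.015, -0.009]
force: [-3.6, -0.7, 25.1]
width: -0.2
```

```bash
python3 - <<'E'
from h import *
s=ctrl.read_state(); print(s['eef_pos'],s['force'],s['torque'])
im,D=snap('scene',39,(310,205,380,275),9)
E
```

```text
[ 520.34518429 -125.53772318   55.74084603] [-3.61276733 -0.66997089 25.06895902] [0.24063074 0.99812803 0.0119258 ]
```

View pics/scene39c.png

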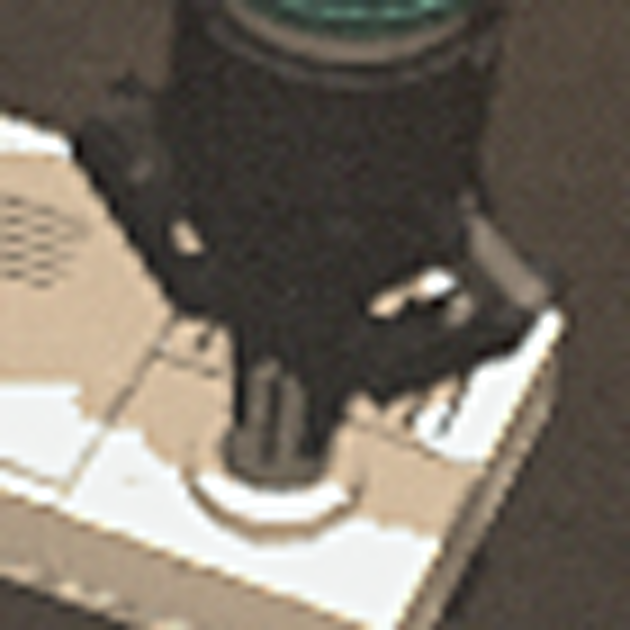

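{"method": "play_rows", "body": {
  "slide": [
    [0, 0, 2],
    [0, 0, 2],
    [0, 0, 2],
    [0, 0, 2],
    [0, 0, 2]
  ],
  "turn": [0, 0, 0, 0, 0],
  "fingers": [0, 0, 0, 0, 0]
}}

```text
clock: 52.12
eef_pos: [520.3, -125.5, 55.8]
tool_rot: [-3.097, -0.017, -0.009]
force: [-4.2, 0.4, 24.1]
width: 0.0
```

{"method": "play_rows", "body": {
  "slide": [
    [0, 0, 2],
    [0, 0, 2],
    [0, 0, 2],
    [0, 0, 2],
    [0, 0, 2]
  ],
  "turn": [0, 0, 0, 0, 0],
  "fingers": [0, 0, 0, 0, 0]
}}

```text
clock: 52.75
eef_pos: [520.3, -125.6, 55.8]
tool_rot: [-3.096, -0.018, -0.01]
force: [-3.6, -0.4, 23.8]
width: -0.2
```

{"method": "play_rows", "body": {
  "slide": [
    [0, 0, 2],
    [0, 0, 2],
    [0, 0, 2],
    [0, 0, 2],
    [0, 0, 2]
  ],
  "turn": [0, 0, 0, 0, 0],
  "fingers": [0, 0, 0, 0, 0]
}}

```text
clock: 53.38
eef_pos: [520.3, -125.6, 55.8]
tool_rot: [-3.095, -0.019, -0.01]
force: [-4.0, -0.8, 24.1]
width: -0.2
```

{"method": "play_rows", "body": {
  "slide": [
    [0, 0, 2],
    [0, 0, 2],
    [0, 0, -20],
    [0, 0, -60],
    [0, 0, -100]
  ],
  "turn": [0, 0, 0, 0, 0],
  "fingers": [0, 0, 0, 0, 0]
}}

```text
clock: 54.0
eef_pos: [517.3, -129.4, 156.0]
tool_rot: [-3.094, -0.016, -0.01]
force: [1.0, 0.5, -0.3]
width: -0.4
```

{"method": "play_rows", "body": {
  "slide": [
    [-10, 20, -30],
    [-30, 60, -60],
    [-50, 100, -80],
    [-70, 140, -80],
    [-80, 170, -80]
  ],
  "turn": [0, 0, 0, 0, 0],
  "fingers": [0, 0, 0, 0, 0]
}}

```text
clock: 54.62
eef_pos: [432.7, -303.1, 226.2]
tool_rot: [-3.092, -0.015, -0.011]
force: [-0.1, 0.9, -0.3]
width: -0.0
```

```bash
python3 - <<'E'
from h import *
snap('top',40); im,D=snap('scene',40)
cv2.imwrite('pics/z.png',cv2.resize(im[200:280,260:380],None,fx=6,fy=6,interpolation=cv2.INTER_CUBIC))
C=cloud('scene',D);X,Y,Z=C[...,0],C[...,1],C[...,2]
f=lambda x0,x1,y0,y1: np.median(Z[(X>x0)&(X<x1)&(Y>y0)&(Y<y1)&(Z>20)&(Z<80)])
print('front cover z',f(500,515,10,60),'rear cover z',f(570,585,10,60),'body',f(555,585,-150,-100))
print('btn',C[252:255,339:342,2].mean())
E
```

```text
front cover z 38.93993472465223 rear cover z 38.80193067240805 body 39.00697814797411
btn 60.82117806676222
```

View pics/scene40.png

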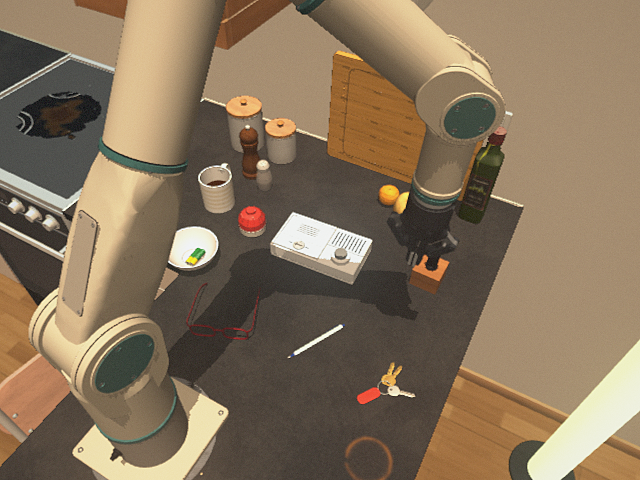

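View pics/z.png

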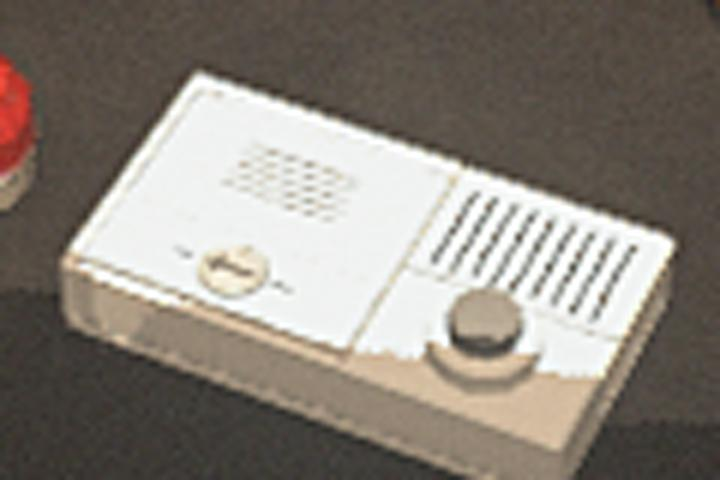

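View pics/top40.png

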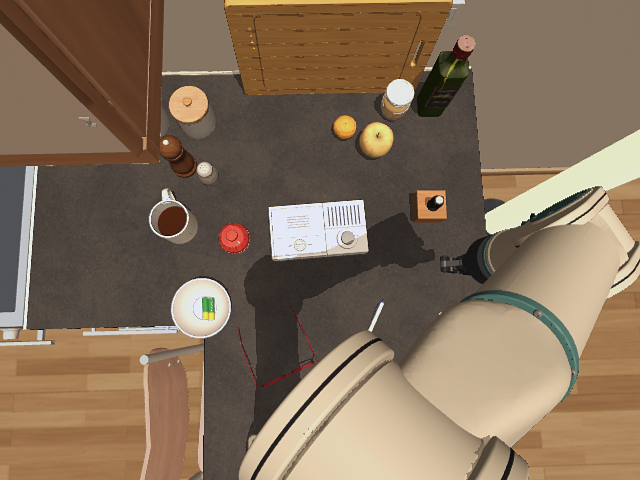

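```bash
python3 - <<'E'
from h import *
a=cv2.imread('pics/scene40.png'); b=cv2.imread('pics/top40.png')
A=cv2.resize(a[232:256,284:316],None,fx=12,fy=12,interpolation=cv2.INTER_CUBIC); B=cv2.resize(b[233:257,284:316],None,fx=12,fy=12,interpolation=cv2.INTER_CUBIC)
o=np.hstack([A,B]); o=np.clip((o.astype(float)-80)*1.45,0,255).astype(np.uint8); cv2.imwrite('pics/z.png',o)
E
```

```text
(no output)
```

View pics/z.png

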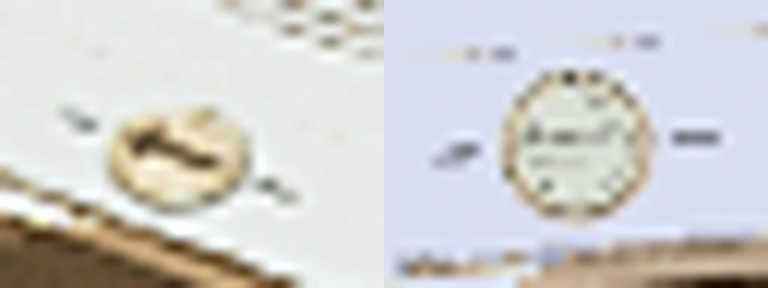

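```bash
python3 - <<'E'
from cell import ctrl
print(ctrl.read_state()['force'].round(1), ctrl.finish_job())
E
```

```text
the job is handed in; nothing more can be done
[0.  0.1 1.1] None
```

I handed the job in at about 55 s on the robot's clock, with every step of the task done. The hand-in gives no verdict, so the results below are my own last checks.

- **Cells:** Both old cells lie side by side in the white bowl. Both new cells went into the bays with the plus end to the hinge. Before I shut the cover, their measured positions matched where the old cells had been to within a few mm.
- **Cover and lock:** The cover measures level with the case, 38.9 mm at the front and 38.8 mm at the rear. I turned the cam lock with the blade in the slot until the torque rose to about 0.25 N m at the stop. In the last pictures the slot lies in line with its marks.
- **Test button:** I held it at its stop for over 2.5 s at about 24 N. It sprang back, reading about 60 mm high both before and after.
- **Screwdriver:** It hangs upright in the stand. The stand had been knocked about 20 mm aside during the run, so I measured it again before picking up the screwdriver.
- **Other objects:** In the last pictures the timer and salt shaker look to be where they started, still standing, and the arm is touching nothing.

**Small disagreements:** The two cameras differed by about 1–3 mm. The tool also drifted to a tilt of up to 0.05 rad that I could not fully remove, but it stopped no step.

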